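# Make up a sanding-and-waxing kit from behind the can and the glue bottle

### The arm

A 6-joint arm with a two-finger parallel gripper is mounted at the origin on the work surface. World frame = base frame: x ahead of the robot, y to its left, z up, the work surface at z = 0. Lengths are in m, angles in rad, forces in N, time in s.
With the tool pointing down it reaches from about 0.3 to 0.775 m from the base axis. Payload 14.6 kg.
Tool frame: the origin (TCP) lies at the very end of the fingers, on their centre line; the grasp point (between the pads) lies 19 mm behind it; x points along the fingers, y is the direction in which the jaws open and shut, and the axes are right-handed (so a half turn about x gives the same grasp; the last joint's range is limited). The gripper opens to 94 mm and grips with 3 to 60 N. Pads are 16 mm wide; open, the fingers measure 119 mm over their backs; the gripper's body (75 mm by 177 mm) begins 78 mm behind the grasp point.
Start: joints at [-1.402, 0.3, 1.521, -0, 1.321, -0.067], TCP at [0.128, -0.535, 0.205] pointing down, gripper open.
Joint ranges: [-3.03, 3.03], [-0.79, 2.21], [0.23, 2.52], [-1.04, 4.18], [0, 3.07], [-2.55, 2.55]. Speed limits (rad/s): [2.22, 2.22, 2.57, 3.14, 3.14, 3.14].

### API

Orientations are given as [roll, pitch, yaw] about the fixed x, y, z axes, in that order (R = Rz(yaw) Ry(pitch) Rx(roll)).
In Python, from station import ctrl, viewer, hand_in gives the robot as it stands. The module is installed in compiled form; this text tells all that it offers.
- The arm moves only by the tool play_rows, never from a script. Its argument "deltas" is a list that holds one entry, the list of rows, each a list of 7 numbers: the shift along the tool's x, y, z in mm, then the turn, a rotation vector about the tool's x, y, z in rad, then the finger opening in mm, from 0 to 94. In form: [[[dx, dy, dz, ax, ay, az, gripper], ...]]. A call has 1 to 10 rows; each row shifts and turns the commanded pose from where the row before left it, along the tool's axes as they then stand; what a row does not reach is not made up. A row lasts 1/10 s, in which the tool goes at most 50 mm and 8.59 degrees, less where a joint would pass 70% of its speed; a pose out of reach is approached as far as the arm can. A call with a gripper value outside its range is refused whole. The fingers move at their own pace and stop on an object; "grip_force" is the grip in N (left out, the last holds). Time passes only in rows, so rows that do not move let the fingers close. It gives the time, the measured TCP pose, the force and the opening at its end, in the units of the state.
- ctrl.get_obs(): the state, without advancing time (a new reading comes with each control period).
- viewer.camera(name): name is "scene" or "top"; returns a dict with "img" (480x640x3 uint8, red, green, blue), "fx", "fy", "cx", "cy" (pixels), "distortion" ([k1, k2, p1, p2, k3] as OpenCV has them; the pictures are not rectified), "rvec" (rotation vector, rad) and "tvec" (3), from world to camera coordinates, as OpenCV has them. Camera axes: x right, y down, z forward; pixel columns grow to the right and rows downward; lengths in m; the calibration is good to about 2 mm. A picture is of the moment at which its call begins. There is no depth.
- hand_in(): hands the job in, once; it reports no verdict.
The state is a dict: "time_s": time; "qpos": joint angles; "joint_vel": joint speeds; "tau": joint torques, N m; "ee_pos": TCP position; "eef_rot": TCP orientation; "force": force on the tool from outside, world axes, zero at the start; "moment": the same for the moment, N m; "grip_width": finger opening in m.
Only numpy, scipy, OpenCV 4.12 (cv2) and the standard library are available. Lean on these libraries where they do the work, as an engineer would, in place of code of your own. Each camera call takes 0.05 s, during which the arm holds its last target.

### The job

Make up the three-part finishing kit in the divided tray so that it holds one of each kind: a sanding block, a knobbed hand sander and a wax tin, each lying flat in a compartment of its own. One sanding block is already in it, so leave that and the spare block where they are. The oil can and the glue bottle stand in the way in the supply tray: first stand both on the black rubber mat, fetch the two missing parts, and only then put the can and the bottle back, upright, on the spots where each stood, the can squared up with the tray as before, disturbing nothing else on the bench.

Things in the scene. Friction and masses are not known exactly. Their poses are not given: they have to be found in the camera images.
- supply: Supply tray, fixed: plywood, 204 mm (x, front to back) by 320 mm (y), floor 6 mm thick, rim 18 mm high. Origin: centre of its underside. On its floor two tall things stand in the front row (x = -36 mm, y = +-65, either order) and three low ones lie in the back row (x = +32, y = -100, 0, 100, any order), gaps of 2 to 15 mm between rows: the tall ones leave no safe room for a gripper over the back row.
- kit: Kit tray, fixed: plywood with dark rims, 304 mm (x) by 136 mm (y), floor 6 mm thick, rims and two dividers 6 mm wide, 18 mm high. Origin: centre of its underside. Three compartments, each 92 mm (x) by 124 mm (y), centred at x = -98, 0, +98 mm, y = 0. The one at +98 holds a sanding block; the two empty ones take the missing parts, either way round. More finger room along y than x.
- mat: Black rubber mat, fixed flat on the bench, 280 mm (its x) by 170 mm (its y), 3 mm thick: the side area. Origin at the centre of its underside. The kit tray and the mat lie on opposite sides of the supply tray, in either order.
- can_c (a point): Oblong upright metal oil can, paper label, black screw cap, 0.4 to 0.7 kg: body 58 mm (x) by 100 mm (y) by 150 mm high (60 by 102 over seams), 176 mm with cap. Point: centre of the body, 75 mm above its foot; z up. At the start square to the supply tray (58 mm front to back) within a few degrees. Grip across the 58 mm, high on the body.
- bottle_c (a point): White round glue bottle with orange nozzle, 0.3 to 0.55 kg: 58 mm diameter (59 over the label) up to 122 mm above its foot, then tapering to the nozzle, 184 mm overall. Point: on its axis, 92 mm above its foot; z up; turned any way about z. Grip across the straight body near its upper end.
- tin_c (a point): Flat round steel wax tin, about 0.14 kg: 60 mm diameter (62 over the lid), 36 mm high. This point is its centre, 18 mm above its foot; z up. The first of the two missing kit parts.
- pad_c (a point): Round hand sander, about 0.09 kg: a wooden disc 64 mm in diameter and 14 mm thick with a turned wooden knob in the middle, overall 52 mm high. This point is on its axis, 26 mm above its foot; z up. The knob is 30 mm in diameter from 32 to 48 mm above the foot: grip it there. The second of the two missing kit parts.
- spare_c (a point): Spare cork sanding block in the supply tray, 56 mm (its x) by 90 mm (its y) by 30 mm high, about 0.07 kg, grey abrasive underneath. This point is its centre. To stay where it is.
- kitblock_c (a point): The same kind of cork sanding block, 56 by 90 by 30 mm, already lying in the kit tray's compartment at +98 mm. This point is its centre. To stay where it is.
Mind the look-alikes: they are no part of the job. There is more than one size of the part that bears tin_c; the job needs the largest.

How it is judged:
By the outcome, as a careful person would: the job done as asked, in the order asked, and still so for the second after the job is handed in, with the robot touching nothing.
It also fails if it takes over 125 s, if anything falls off the work surface, if the arm or the gripper's body presses on something with over 40 N, if the wrist force passes 120 N, or if a joint passes its speed limit or range.

## Working session

There is one attempt and no reset: what is moved stays moved. The work goes in short steps, Python scripts to look and compute and a tool call to move; the robot and the scene stay as the last step left them, time stands still between calls to the robot, and variables do not carry over. Pictures are saved under pics/ and viewed, and the job is handed in when it is done.

Besides the shell and the picture viewer there is one more tool, called after "Call:" as name(argument=value, ...), one argument or row to a line, values as JSON. play_rows: Moves the arm, as the interface text tells. Its arguments: {"type":"object","properties":{"deltas":{"type":"array","items":{"type":"array","items":{"type":"array","items":{"type":"number"}}}},"grip_force":{"type":"number"}},"required":["deltas"]}

```bash
mkdir -p pics
cat > h.py <<'E'
import numpy as np, cv2
from station import ctrl, viewer
def shot(n,fn=None):
    c=viewer.camera(n)
    if fn: cv2.imwrite('pics/'+fn,c['img'][:,:,::-1])
    K=np.array([[c['fx'],0,c['cx']],[0,c['fy'],c['cy']],[0,0,1.]])
    c['K']=K;c['D']=np.array(c['distortion'],float);c['R']=cv2.Rodrigues(np.array(c['rvec'],float))[0];c['t']=np.array(c['tvec'],float).ravel()
    return c
def ray(c,uv,z):
    p=cv2.undistortPoints(np.array(uv,float).reshape(-1,1,2),c['K'],c['D']).reshape(-1,2)
    out=[]
    C=-c['R'].T@c['t']
    for q in p:
        d=c['R'].T@np.array([q[0],q[1],1]); out.append(C+d*(z-C[2])/d[2])
    return np.array(out)
def proj(c,P):
    return cv2.projectPoints(np.array(P,float).reshape(-1,1,3),np.array(c['rvec'],float),c['t'],c['K'],c['D'])[0].reshape(-1,2)
E
python3 - <<'E'
from h import *
np.set_printoptions(precision=4,suppress=True)
for n in('top','scene'):
    c=shot(n,n+'0.png');print(n,c['K'][0,0],c['D'],-c['R'].T@c['t'],c['R'])
print(ctrl.get_obs())
E
```

```text
top 525.1033644921175 [-0.043  0.     0.     0.     0.   ] [0.4051 0.0001 1.029 ] [[-0.0621 -0.9981 -0.0012]
 [-0.9737  0.0608 -0.2198]
 [ 0.2194 -0.0125 -0.9756]]
scene 499.0891430819391 [-0.0355  0.      0.      0.      0.    ] [1.1395 0.0217 1.0084] [[-0.0147  0.9999 -0.0054]
 [ 0.8614  0.0099 -0.5078]
 [-0.5077 -0.0122 -0.8614]]
{'time_s': 0.1, 'qpos': array([-1.4016,  0.3004,  1.5215, -0.    ,  1.3207, -0.0666]), 'joint_vel': array([ 0.0022, -0.0023, -0.0011,  0.0007,  0.    ,  0.0004]), 'tau': array([  0.0021, -53.2641, -35.3282,   0.071 ,   0.0235,  -0.0001]), 'ee_pos': array([ 0.1284, -0.5346,  0.2049]), 'eef_rot': array([-1.6314,  1.5697,  1.746 ]), 'force': array([ 0.2781, -0.6479,  0.1276]), 'moment': array([ 0.0391, -0.0022, -0.0159]), 'grip_width': 0.09407328320217334}
```

View pics/top0.png

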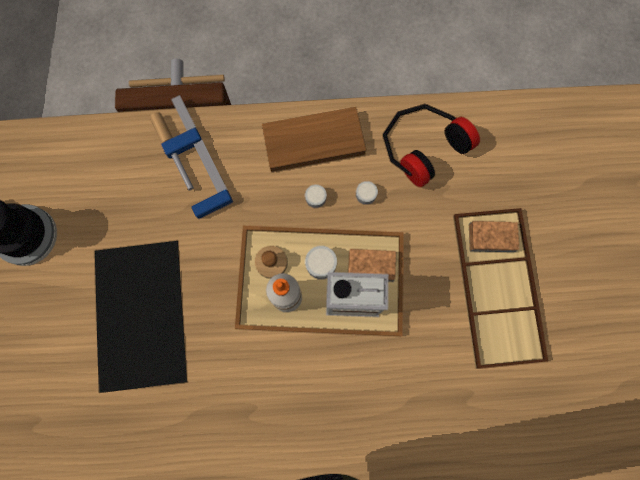

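View pics/scene0.png

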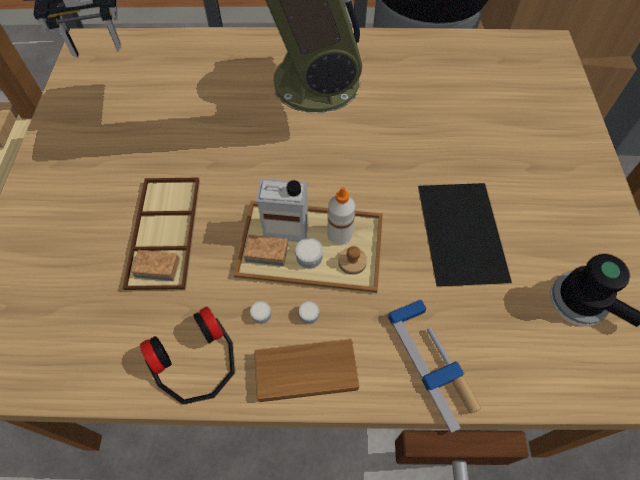

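The top view shows the supply tray at (320,280), mat at (142,315) and kit tray at (502,288). White round tins are at (321,262) in the tray, and (316,196) and (367,192) on the bench. The one in the tray looks largest. I'll enlarge these to confirm and to pick out corners.

Run:
```python
import cv2
a=cv2.imread('pics/top0.png')[170:345,225:425]; cv2.imwrite('pics/top0c.png',cv2.resize(a,None,fx=4,fy=3.4,interpolation=cv2.INTER_CUBIC)[:600] if 0 else cv2.resize(a,(685,600),interpolation=cv2.INTER_CUBIC))
a=cv2.imread('pics/scene0.png')[170:330,230:400]; cv2.imwrite('pics/scene0c.png',cv2.resize(a,(637,600),interpolation=cv2.INTER_CUBIC))
from h import *
c=shot('top')
for n,uv,z in (('tray tin',[(305,262),(338,262)],.042),('b',[(305,194),(328,194)],.03),('c',[(356,190),(379,190)],.03)):
    p=ray(c,uv,z);print(n,p,np.linalg.norm(p[0]-p[1]))
```

```text
tray tin [[ 0.5882762   0.02273218  0.042     ]
 [ 0.58435102 -0.04017075  0.042     ]] 0.06302527426916069
b [[ 0.72785498  0.01546587  0.03      ]
 [ 0.72499084 -0.0302429   0.03      ]] 0.04579841192895308
c [[ 0.72985642 -0.08653382  0.03      ]
 [ 0.72702335 -0.13236124  0.03      ]] 0.04591490835250255
```

View pics/top0c.png

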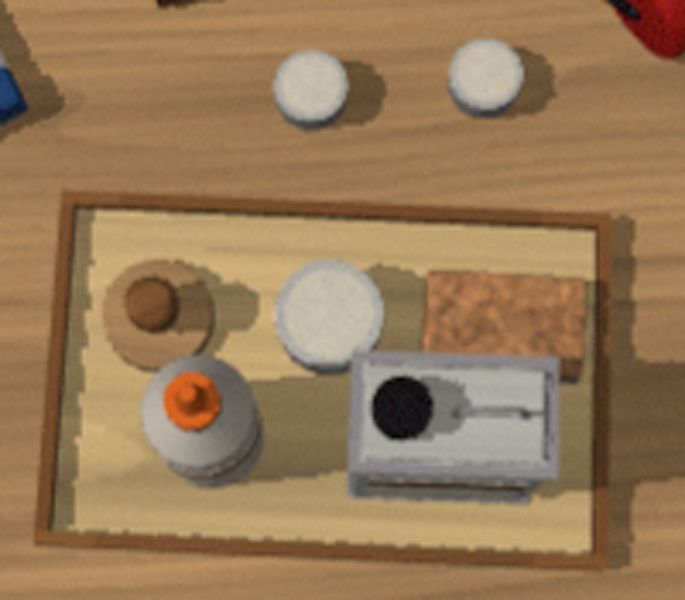

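View pics/scene0c.png

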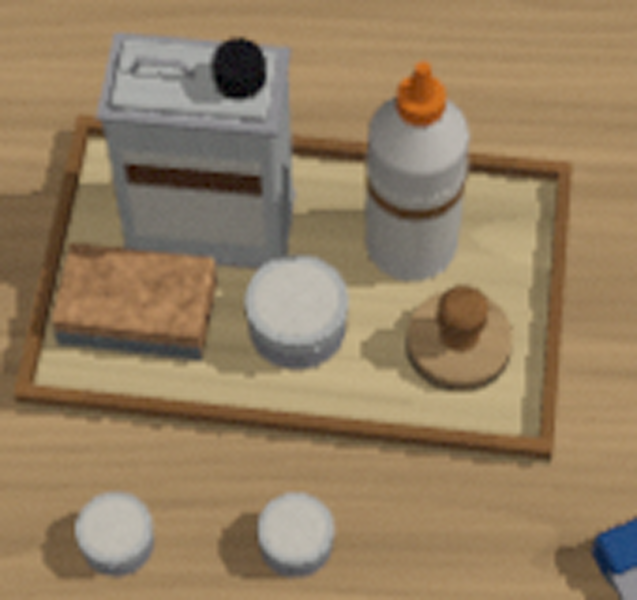

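The tray tin at (321,262) measures about 63 mm across, against about 46 mm for the two on the bench. It is the largest, so it's the one wanted. Next I'll fit poses from corners in both views and overlay the results.

```bash
cat > fit.py <<'E'
from h import *
from scipy.optimize import least_squares
def fit(c2,local,obs,x0,z=0):
    # local: list of Nx3 per cam ; obs per cam
    def f(p):
        r=[]
        cs,sn=np.cos(p[2]),np.sin(p[2])
        for c,l,o in zip(c2,local,obs):
            if len(l)==0: continue
            l=np.array(l,float)
            P=np.c_[p[0]+cs*l[:,0]-sn*l[:,1],p[1]+sn*l[:,0]+cs*l[:,1],l[:,2]+z]
            r.append((proj(c,P)-np.array(o)).ravel())
        return np.concatenate(r)
    s=least_squares(f,x0,loss='soft_l1'); return s.x,f(s.x)
def tf(p,l):
    l=np.array(l,float);cs,sn=np.cos(p[2]),np.sin(p[2])
    return np.c_[p[0]+cs*l[:,0]-sn*l[:,1],p[1]+sn*l[:,0]+cs*l[:,1],l[:,2]]
def rect(a,b,z): return [[a/2,b/2,z],[a/2,-b/2,z],[-a/2,-b/2,z],[-a/2,b/2,z]]
def circ(r,z,n=48):
    t=np.linspace(0,2*np.pi,n);return np.c_[r*np.cos(t),r*np.sin(t),0*t+z]
def overlay(c,curves,box,fn,s=4):
    x0,y0,x1,y1=box
    im=cv2.resize(c['img'][y0:y1,x0:x1,::-1],None,fx=s,fy=s,interpolation=cv2.INTER_CUBIC)
    for P,col in curves:
        q=((proj(c,P)-[x0,y0]+.5)*s-.5).round().astype(int)
        cv2.polylines(im,[q.reshape(-1,1,2)],True,col,1,cv2.LINE_AA)
    cv2.imwrite('pics/'+fn,im)
E
cat > m1.py <<'E'
from fit import *
import json
np.set_printoptions(precision=4,suppress=True)
t=shot('top');s=shot('scene')
T=lambda p:np.array(p)/[3.425,3.4286]+[225,170]-.35
S=lambda p:np.array(p)/[3.747,3.75]+[230,170]-.35
R=rect(.204,.320,.018)
tray,r=fit([t,s],[R,R],[T([(65,192),(610,213),(605,562),(36,543)]),S([(20,392),(550,443),(570,163),(82,120)])[[1,0,3,2]]],[.53,0,0])
# scene: x+ is near camera, y+ is right
print('tray',tray,r)
C=rect(.060,.102,.156)
can,r=fit([t,s],[C,C],[T([(352,352),(560,355),(556,480),(348,472)]),S([(288,130),(103,117),(113,36),(290,50)])],[.5,-.07,0])
print('can',can,r)
K=rect(.304,.136,.018)
kit,r=fit([t,s],[K,K],[[(454,214),(521,209),(549,360),(477,367)],[(186,288),(124,288),(146,178),(199,179)]],[.53,-.35,0])
print('kit',kit,r)
M=rect(.28,.17,.003)
mat,r=fit([t,s],[M,M],[[(94,249),(178,241),(187,382),(100,391)],[(508,281),(439,284),(419,185),(485,183)]],[.53,.35,0])
print('mat',mat,r)
b,r=fit([t,s],[[[0,0,.19]],[[0,0,.19]]],[T([(190,382)]),S([(423,66)])],[.5,.07,0]);print('bottle',b,r)
tin=ray(t,[(321.5,262)],.042)[0];print('tin',tin,ray(s,[S((298,297))],.042))
pad=ray(t,T([(160,297),(152,304)]),.058);print('pad knob',pad,ray(s,[S((463,305))],.055))
d={'tray':tray,'can':can,'kit':kit,'mat':mat,'bottle':b,'tin':[tin[0],tin[1],0],'pad':[pad[1][0],pad[1][1],0]}
json.dump({k:list(map(float,v)) for k,v in d.items()},open('p.json','w'))
E
cat > ov.py <<'E'
from fit import *
import json,sys
tag=sys.argv[1]
p=json.load(open('p.json'))
G=(0,255,0);B=(255,0,0);Rd=(0,0,255);Y=(0,255,255)
cur=[(tf(p['tray'],rect(.204,.320,.018)),G),(tf(p['tray'],rect(.192,.308,.018)),G),(tf(p['can'],rect(.06,.102,.156)),Rd),(tf(p['can'],rect(.06,.102,.006)),Rd),
(tf(p['bottle'],circ(.029,.006)),B),(tf(p['bottle'],circ(.029,.128)),B),(tf(p['bottle'],circ(.003,.19)),B),
(tf(p['tin'],circ(.031,.042)),Y),(tf(p['tin'],circ(.030,.006)),Y),(tf(p['pad'],circ(.032,.02)),Rd),(tf(p['pad'],circ(.032,.006)),Rd),(tf(p['pad'],circ(.015,.05)),Rd),
(tf(p['kit'],rect(.304,.136,.018)),G),(tf(p['mat'],rect(.28,.17,.003)),G)]
for x in(-.098,0,.098): cur.append((tf(p['kit'],np.array(rect(.092,.124,.018))+[x,0,0]),G))
t=shot('top');s=shot('scene')
overlay(t,cur,(225,210,420,345),tag+'t.png');overlay(s,cur,(230,170,400,300),tag+'s.png')
overlay(t,cur,(440,195,570,375),tag+'k.png',3);overlay(t,cur,(80,230,200,400),tag+'m.png',3)
E
python3 m1.py; python3 ov.py o1
```

```text
tray [ 0.5573 -0.0047 -0.103 ] [-1.4647 -0.675   0.3473 -0.4545  0.9412  1.9402 -0.8455  0.5208  0.9951
  2.1538 -1.6956  0.6794 -1.3931 -1.4589  0.3798 -0.4548]
can [ 0.5136 -0.0638 -0.0855] [-0.6345 -0.3429 -0.7419  0.1526  0.5307 -0.5389 -0.2462  0.4027 -2.273
  0.6249 -1.4573  0.2354  0.3828 -0.9386  0.3349 -1.0577]
kit [ 0.524  -0.3516  0.0303] [-0.4714 -1.1242 -1.0549 -2.049  -1.7301  0.6143 -0.1569  0.9413 -1.569
 -0.8325 -0.9906  0.0551 -1.1667  0.1308 -0.233  -1.869 ]
mat [0.5122 0.3534 0.0548] [ 0.2888  0.413  -0.0052 -1.2143 -0.2836  0.5075 -1.8288  1.4867  2.9197
  1.7055 -3.2624  1.7865 -1.326  -0.1635 -0.4669 -0.3999]
bottle [0.5311 0.0617 0.    ] [-0.3449  0.6847 -0.5207  1.6762]
tin [ 0.5863 -0.0087  0.042 ] [[ 0.5875 -0.0063  0.042 ]]
pad knob [[0.6002 0.085  0.058 ]
 [0.5965 0.0896 0.058 ]] [[0.5992 0.0908 0.055 ]]
```

View pics/o1t.png

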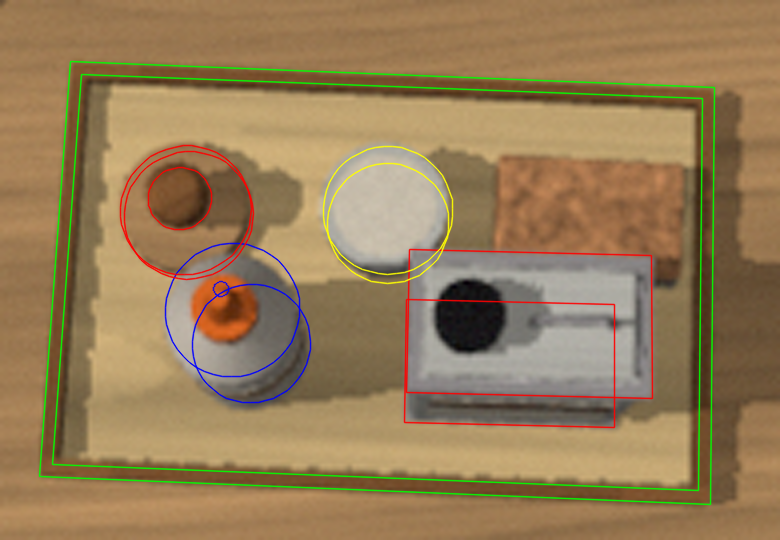

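View pics/o1s.png

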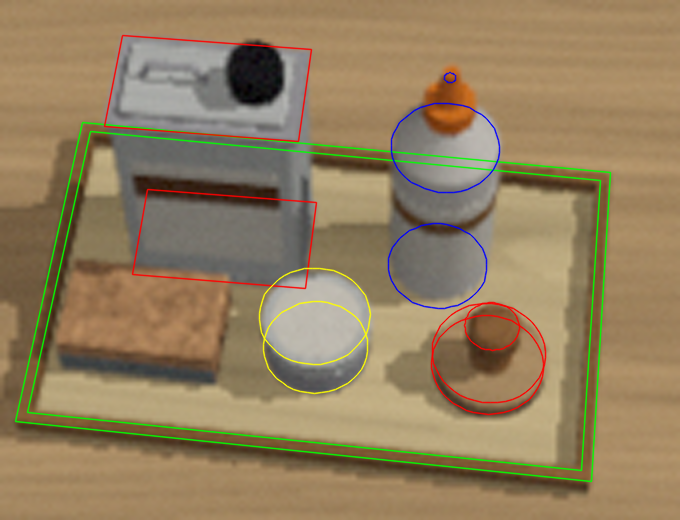

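View pics/o1k.png

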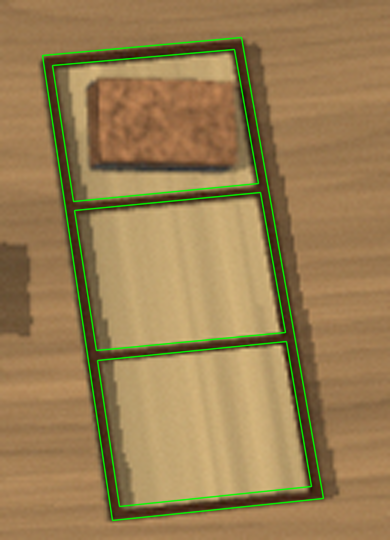

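View pics/o1m.png

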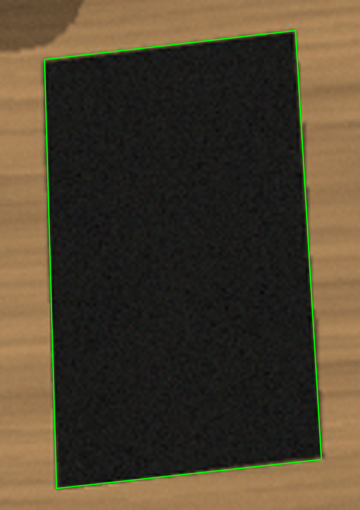

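```bash
cat > go.py <<'E'
# usage: go.py x y z jawangle(rad, world, mod pi) n  -> rows needed (tool axes)
from station import ctrl
import numpy as np,sys
from scipy.spatial.transform import Rotation as Ro
np.set_printoptions(precision=4,suppress=True)
o=ctrl.get_obs()
R=Ro.from_euler('xyz',o['eef_rot']).as_matrix();p=o['ee_pos']
phi=np.arctan2(R[1,1],R[0,1])
print('t',round(o['time_s'],2),'p',p,'phi',round(phi,4),'toolx',R[:,0],'q1,q6',o['qpos'][[0,5]],'F',o['force'],'w',round(o['grip_width'],4))
if len(sys.argv)>1:
    x,y,z,a=map(float,sys.argv[1:5]);n=int(sys.argv[5])
    for k in(-2,-1,0,1,2):
        d=a+k*np.pi-phi
        dq1=np.arctan2(y,x)-o['qpos'][0]
        q6=o['qpos'][5]-(d-dq1)
        if abs(q6)>2.4 or abs(d)>2.6: continue
        Rg=Ro.from_euler('z',a+k*np.pi).as_matrix()@np.array([[0,1,0],[0,0,-1],[-1,0,0]]).astype(float)
        # goal: toolx=-z, tooly=(cos a,sin a,0)
        Rg=np.column_stack([[0,0,-1],[np.cos(a+k*np.pi),np.sin(a+k*np.pi),0],np.cross([0,0,-1],[np.cos(a+k*np.pi),np.sin(a+k*np.pi),0])])
        rv=Ro.from_matrix(R.T@Rg).as_rotvec()
        print('k',k,'rot',round(d,3),'q6end(assumed)',round(q6,3),'rv total',rv)
        Rc=R.copy();step=Ro.from_rotvec(rv/n).as_matrix()
        for i in range(n):
            print('  ',np.round(Rc.T@((np.array([x,y,z])-p)/n)*1000,1),np.round(rv/n,4)); Rc=Rc@step
E
python3 go.py .529 .063 .220 1.468 10
```

```text
t 0.35 p [ 0.1285 -0.5347  0.2053] phi -1.335 toolx [-0.      0.0003 -1.    ] q1,q6 [-1.4016 -0.0666] F [-0.1146  0.1024  0.5477] w 0.0941
k -1 rot -0.339 q6end(assumed) 1.792 rv total [0.3386 0.     0.0003]
   [ -1.5 -48.8 -52.9] [0.0339 0.     0.    ]
   [ -1.5 -50.5 -51.2] [0.0339 0.     0.    ]
   [ -1.5 -52.2 -49.5] [0.0339 0.     0.    ]
   [ -1.5 -53.9 -47.7] [0.0339 0.     0.    ]
   [ -1.5 -55.5 -45.8] [0.0339 0.     0.    ]
   [ -1.5 -57.  -43.9] [0.0339 0.     0.    ]
   [ -1.5 -58.4 -42. ] [0.0339 0.     0.    ]
   [ -1.5 -59.8 -40. ] [0.0339 0.     0.    ]
   [ -1.5 -61.1 -37.9] [0.0339 0.     0.    ]
   [ -1.5 -62.4 -35.8] [0.0339 0.     0.    ]
```

```bash
python3 go.py .529 .063 .220 -0.103 20
```

```text
t 0.35 p [ 0.1285 -0.5347  0.2053] phi -1.335 toolx [-0.      0.0003 -1.    ] q1,q6 [-1.4016 -0.0666] F [-0.1146  0.1024  0.5477] w 0.0941
k 0 rot 1.232 q6end(assumed) 0.222 rv total [-1.232  -0.0002  0.0002]
   [ -0.7 -24.4 -26.5] [-0.0616 -0.      0.    ]
   [ -0.7 -22.7 -27.9] [-0.0616 -0.      0.    ]
   [ -0.7 -20.9 -29.2] [-0.0616 -0.      0.    ]
   [ -0.7 -19.1 -30.5] [-0.0616 -0.      0.    ]
   [ -0.7 -17.2 -31.6] [-0.0616 -0.      0.    ]
   [ -0.7 -15.2 -32.6] [-0.0616 -0.      0.    ]
   [ -0.7 -13.2 -33.5] [-0.0616 -0.      0.    ]
   [ -0.7 -11.1 -34.2] [-0.0616 -0.      0.    ]
   [ -0.7  -9.  -34.8] [-0.0616 -0.      0.    ]
   [ -0.7  -6.8 -35.3] [-0.0616 -0.      0.    ]
   [ -0.7  -4.6 -35.7] [-0.0616 -0.      0.    ]
   [ -0.7  -2.4 -35.9] [-0.0616 -0.      0.    ]
   [ -0.7  -0.2 -36. ] [-0.0616 -0.      0.    ]
   [ -0.7   2.  -35.9] [-0.0616 -0.      0.    ]
   [ -0.7   4.2 -35.7] [-0.0616 -0.      0.    ]
   [ -0.7   6.4 -35.4] [-0.0616 -0.      0.    ]
   [ -0.7   8.6 -34.9] [-0.0616 -0.      0.    ]
   [ -0.7  10.7 -34.3] [-0.0616 -0.      0.    ]
   [ -0.7  12.8 -33.6] [-0.0616 -0.      0.    ]
   [ -0.7  14.9 -32.8] [-0.0616 -0.      0.    ]
```

Call:
play_rows(
  deltas=[
    [[-5,-24.4,-26.5,-0.0616,0,0,94],[-5,-22.7,-27.9,-0.0616,0,0,94],[-5,-20.9,-29.2,-0.0616,0,0,94],[0,-19.1,-30.5,-0.0616,0,0,94],[0,-17.2,-31.6,-0.0616,0,0,94],[0,-15.2,-32.6,-0.0616,0,0,94],[0,-13.2,-33.5,-0.0616,0,0,94],[0,-11.1,-34.2,-0.0616,0,0,94],[0,-9,-34.8,-0.0616,0,0,94],[0,-6.8,-35.3,-0.0616,0,0,94]],
  ],
  grip_force=40,
)

```text
time_s: 1.35
ee_pos: [0.3292, -0.2346, 0.2206]
eef_rot: [1.585, 1.57, -0.702]
force: [0.2, -0.3, -0.4]
grip_width: 0.094
```

Call:
play_rows(
  deltas=[
    [[0,-4.6,-35.7,-0.0616,0,0,94],[0,-2.4,-35.9,-0.0616,0,0,94],[0,-0.2,-36,-0.0616,0,0,94],[0,2,-35.9,-0.0616,0,0,94],[0,4.2,-35.7,-0.0616,0,0,94],[0,6.4,-35.4,-0.0616,0,0,94],[0,8.6,-34.9,-0.0616,0,0,94],[0,10.7,-34.3,-0.0616,0,0,94],[0,12.8,-33.6,-0.0616,0,0,94],[0,14.9,-32.8,-0.0616,0,0,94]],
  ],
  grip_force=40,
)

```text
time_s: 2.35
ee_pos: [0.5295, 0.0643, 0.2204]
eef_rot: [1.414, 1.571, -0.257]
force: [-0.4, -0.5, 0.5]
grip_width: 0.094
```

```bash
python3 go.py .529 .063 .097 -0.103 5
```

```text
t 2.35 p [0.5295 0.0643 0.2204] phi -0.1003 toolx [ 0.0001 -0.     -1.    ] q1,q6 [0.0522 0.1525] F [-0.3974 -0.507   0.4604] w 0.094
k 0 rot -0.003 q6end(assumed) 0.222 rv total [ 0.0027  0.     -0.0001]
   [24.7 -0.1  0.3] [ 0.0005  0.     -0.    ]
   [24.7 -0.1  0.3] [ 0.0005  0.     -0.    ]
   [24.7 -0.1  0.3] [ 0.0005  0.     -0.    ]
   [24.7 -0.1  0.3] [ 0.0005  0.     -0.    ]
   [24.7 -0.1  0.3] [ 0.0005  0.     -0.    ]
```

Call:
play_rows(
  deltas=[
    [[25,-0.2,0.4,0.001,0,0,94],[25,-0.2,0.4,0.001,0,0,94],[25,0,0.4,0.001,0,0,94],[25,0,0,0,0,0,94],[15,0,0,0,0,0,94],[6.4,0,0,0,0,0,94],[0,0,0,0,0,0,94]],
  ],
)

```text
time_s: 3.05
ee_pos: [0.5282, 0.0617, 0.0986]
eef_rot: [-1.43, 1.57, -3.107]
force: [0.3, -0.2, -0.3]
grip_width: 0.0941
```

```bash
python3 go.py; python3 ov.py o2
```

```text
t 3.05 p [0.5282 0.0617 0.0986] phi -0.106 toolx [-0.001 -0.    -1.   ] q1,q6 [0.0474 0.1534] F [ 0.3283 -0.1952 -0.3174] w 0.0941
```

View pics/o2s.png

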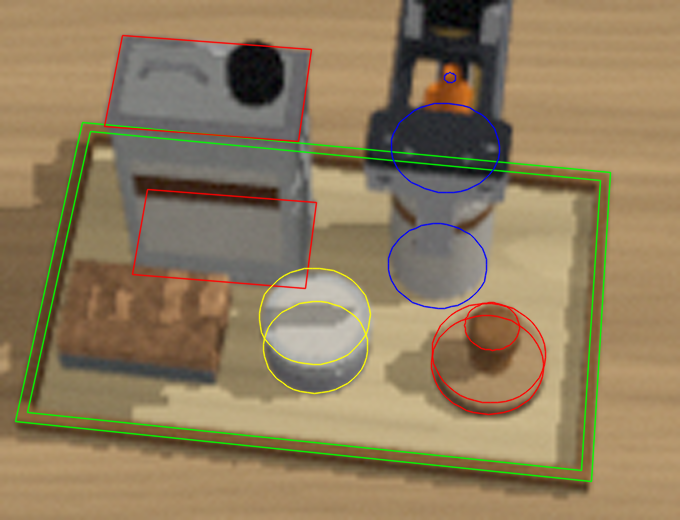

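The fingers straddle the bottle evenly, with the finger block centred at about (440,150) in the crop. Closing.

Call:
play_rows(
  deltas=[
    [[0,0,0,0,0,0,70],[0,0,0,0,0,0,64],[0,0,0,0,0,0,60],[0,0,0,0,0,0,56],[0,0,0,0,0,0,50],[0,0,0,0,0,0,50],[0,0,0,0,0,0,50],[0,0,0,0,0,0,50]],
  ],
  grip_force=40,
)

```text
time_s: 3.95
ee_pos: [0.5283, 0.0617, 0.0991]
eef_rot: [-1.596, 1.571, 3.011]
force: [-1.1, 0.5, 2.4]
grip_width: 0.0569
```

```bash
python3 go.py; python3 -c "
from fit import *
import json
p=json.load(open('p.json'))['mat']
for x in(-.07,.07): print(tf(p,[[x,0,0]]))"
```

```text
t 3.95 p [0.5283 0.0617 0.0991] phi -0.106 toolx [-0.0001  0.     -1.    ] q1,q6 [0.0474 0.1534] F [-1.1032  0.4861  2.4424] w 0.0569
[[0.44228463 0.3495881  0.        ]]
[[0.58207482 0.35724999 0.        ]]
```

Call:
play_rows(
  deltas=[
    [[-2,0,0,0,0,0,50],[-8,0,0,0,0,0,50],[-15,0,0,0,0,0,50],[-20,0,0,0,0,0,50],[-20,0,0,0,0,0,50],[-15,0,0,0,0,0,50],[0,0,0,0,0,0,50]],
  ],
)

```text
time_s: 4.65
ee_pos: [0.5292, 0.0618, 0.1812]
eef_rot: [1.725, 1.567, 0.048]
force: [0.3, -0.9, -4.4]
grip_width: 0.0571
```

```bash
python3 go.py .443 .350 .180 -0.05 12
```

```text
t 4.65 p [0.5292 0.0618 0.1812] phi -0.106 toolx [ 0.0036  0.0002 -1.    ] q1,q6 [0.0474 0.1534] F [ 0.3396 -0.8545 -4.4341] w 0.0571
k 0 rot 0.056 q6end(assumed) 0.719 rv total [-0.056  -0.0005 -0.0036]
   [  0.1  -9.7 -23.1] [-0.0047 -0.     -0.0003]
   [  0.1  -9.6 -23.2] [-0.0047 -0.     -0.0003]
   [  0.1  -9.5 -23.2] [-0.0047 -0.     -0.0003]
   [  0.1  -9.4 -23.3] [-0.0047 -0.     -0.0003]
   [  0.1  -9.3 -23.3] [-0.0047 -0.     -0.0003]
   [  0.1  -9.1 -23.3] [-0.0047 -0.     -0.0003]
   [  0.1  -9.  -23.4] [-0.0047 -0.     -0.0003]
   [  0.1  -8.9 -23.4] [-0.0047 -0.     -0.0003]
   [  0.1  -8.8 -23.5] [-0.0047 -0.     -0.0003]
   [  0.1  -8.7 -23.5] [-0.0047 -0.     -0.0003]
   [  0.1  -8.6 -23.6] [-0.0047 -0.     -0.0003]
   [  0.1  -8.5 -23.6] [-0.0047 -0.     -0.0003]
```

Call:
play_rows(
  deltas=[
    [[0,-5,-12,-0.005,0,0,50],[0,-10,-25,-0.006,0,0,50],[0,-13,-33,-0.007,0,0,50],[0,-14,-35,-0.007,0,0,50],[0,-14,-36,-0.007,0,0,50],[0,-14,-36,-0.007,0,0,50],[0,-13,-36,-0.007,0,0,50],[0,-12,-30,-0.005,0,0,50],[0,-8,-22,-0.005,0,0,50],[0,-5,-12,0,0,0,50]],
  ],
)

```text
time_s: 5.65
ee_pos: [0.4408, 0.3481, 0.1778]
eef_rot: [-1.056, 1.569, -2.675]
force: [-0.2, -0.6, -4.2]
grip_width: 0.0566
```

```bash
python3 go.py .443 .350 .100 -0.05 1
```

```text
t 5.65 p [0.4408 0.3481 0.1778] phi -0.048 toolx [-0.0016 -0.0008 -1.    ] q1,q6 [0.6031 0.651 ] F [-0.2441 -0.57   -4.2311] w 0.0566
k 0 rot -0.002 q6end(assumed) 0.719 rv total [0.002  0.0009 0.0016]
   [77.8  2.2 -2.1] [0.002  0.0009 0.0016]
```

Call:
play_rows(
  deltas=[
    [[5,1,-1,0,0,0,50],[15,1,-1,0,0,0,50],[20,0,0,0,0,0,50],[20,0,0,0,0,0,50],[12,0,0,0,0,0,50],[5,0,0,0,0,0,50],[0,0,0,0,0,0,50],[0,0,0,0,0,0,50]],
  ],
)

```text
time_s: 6.45
ee_pos: [0.4449, 0.3482, 0.1028]
eef_rot: [2.201, 1.57, 0.58]
force: [-0.5, 0.6, -4.0]
grip_width: 0.0567
```

```bash
python3 go.py .443 .350 .0965 -0.05 1
```

```text
t 6.45 p [0.4449 0.3482 0.1028] phi -0.0503 toolx [ 0.0009  0.0006 -1.    ] q1,q6 [0.5993 0.6496] F [-0.4754  0.5666 -3.9873] w 0.0567
k 0 rot 0.0 q6end(assumed) 0.719 rv total [-0.0003 -0.0007 -0.0009]
   [ 6.3 -2.  -1.7] [-0.0003 -0.0007 -0.0009]
```

Call:
play_rows(
  deltas=[
    [[4,0,0,0,0,0,50],[1.2,0,0,0,0,0,50],[1,0,0,0,0,0,50],[0,0,0,0,0,0,50]],
  ],
)

```text
time_s: 6.85
ee_pos: [0.4444, 0.3483, 0.0961]
eef_rot: [2.347, 1.57, 0.727]
force: [-2.0, 0.2, -0.1]
grip_width: 0.0573
```

Call:
play_rows(
  deltas=[
    [[0,0,0,0,0,0,62],[0,0,0,0,0,0,70],[0,0,0,0,0,0,80],[0,0,0,0,0,0,90],[-5,0,0,0,0,0,94],[-20,0,0,0,0,0,94],[-30,0,0,0,0,0,94],[-30,0,0,0,0,0,94],[-30,0,0,0,0,0,94],[-10,0,0,0,0,0,94]],
  ],
)

```text
time_s: 7.85
ee_pos: [0.4451, 0.3487, 0.2243]
eef_rot: [2.22, 1.566, 0.599]
force: [-0.9, 0.3, 0.1]
grip_width: 0.094
```

```bash
python3 go.py .5145 -.065 .220 -0.101 12; python3 -c "
from h import *
shot('top','t3.png')"
```

```text
t 7.85 p [0.4451 0.3487 0.2243] phi -0.05 toolx [ 0.0039  0.0027 -1.    ] q1,q6 [0.5997 0.6497] F [-0.8797  0.3331  0.1247] w 0.094
k 0 rot -0.051 q6end(assumed) -0.025 rv total [ 0.051  -0.003  -0.0037]
   [ 0.3  7.5 34.1] [ 0.0043 -0.0002 -0.0003]
   [ 0.3  7.6 34.1] [ 0.0043 -0.0002 -0.0003]
   [ 0.3  7.8 34.1] [ 0.0043 -0.0002 -0.0003]
   [ 0.3  7.9 34. ] [ 0.0043 -0.0002 -0.0003]
   [ 0.3  8.1 34. ] [ 0.0043 -0.0002 -0.0003]
   [ 0.3  8.2 34. ] [ 0.0043 -0.0002 -0.0003]
   [ 0.3  8.4 33.9] [ 0.0043 -0.0002 -0.0003]
   [ 0.3  8.5 33.9] [ 0.0043 -0.0002 -0.0003]
   [ 0.3  8.7 33.9] [ 0.0043 -0.0002 -0.0003]
   [ 0.3  8.8 33.8] [ 0.0043 -0.0002 -0.0003]
   [ 0.3  8.9 33.8] [ 0.0043 -0.0002 -0.0003]
   [ 0.4  9.1 33.8] [ 0.0043 -0.0002 -0.0003]
```

View pics/t3.png

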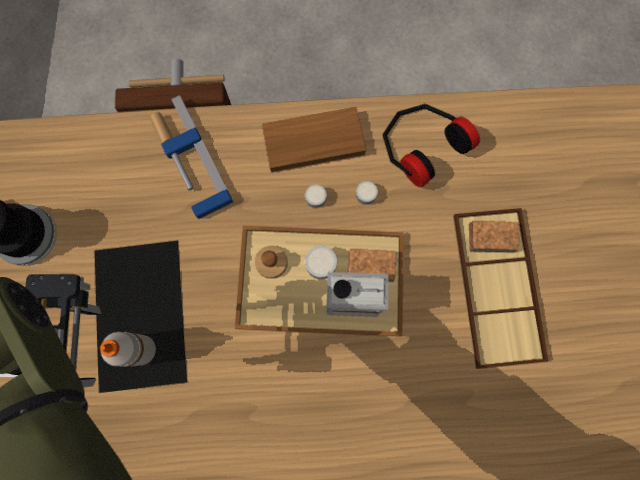

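The bottle stands on the mat at about (128,350), and its lean is perspective: a 0.19 m tall object at y=0.35 shifts about 40 px outward. On to the can.

Call:
play_rows(
  deltas=[
    [[0,7,35,0.005,0,0,94],[0,8,40,0.005,0,0,94],[0,9,40,0.005,0,0,94],[0,9,40,0.005,0,0,94],[0,10,40,0.005,0,0,94],[0,10,40,0.005,0,0,94],[0,10,40,0.005,0,0,94],[0,10,40,0.005,0,0,94],[0,10,40,0.005,0,0,94],[0,10,35,0.005,0,0,94]],
  ],
)

```text
time_s: 8.9
ee_pos: [0.5085, -0.0495, 0.2195]
eef_rot: [-1.618, 1.569, 2.994]
force: [0.6, 0.3, 0.3]
grip_width: 0.0939
```

```bash
python3 go.py .5145 -.065 .112 -0.101 1
```

```text
t 8.9 p [ 0.5085 -0.0495  0.2195] phi -0.1007 toolx [-0.0017  0.0002 -1.    ] q1,q6 [-0.1688 -0.068 ] F [0.6121 0.261  0.321 ] w 0.0939
k 0 rot -0.0 q6end(assumed) -0.025 rv total [ 0.0003 -0.0001  0.0017]
   [107.5   7.7  14.8] [ 0.0003 -0.0001  0.0017]
```

Call:
play_rows(
  deltas=[
    [[0,4,8,0,0,0,94],[0,3,5,0,0,0,94],[15,0,1,0,0,0,94],[25,0,0,0,0,0,94],[25,0,0,0,0,0,94],[25,0,0,0,0,0,94],[13,0,0,0,0,0,94],[4,0,0,0,0,0,94],[0,0,0,0,0,0,94]],
  ],
)

```text
time_s: 9.8
ee_pos: [0.5146, -0.0618, 0.114]
eef_rot: [-1.86, 1.571, 2.753]
force: [0.2, -0.6, 1.2]
grip_width: 0.0939
```

```bash
python3 go.py .5145 -.065 .112 -0.101 1; python3 ov.py o4
```

```text
t 9.8 p [ 0.5146 -0.0618  0.114 ] phi -0.0994 toolx [-0.0002  0.0001 -1.    ] q1,q6 [-0.1902 -0.0909] F [ 0.1954 -0.5906  1.1658] w 0.0939
k 0 rot -0.002 q6end(assumed) -0.025 rv total [ 0.0016 -0.0001  0.0002]
   [2.  0.2 3.2] [ 0.0016 -0.0001  0.0002]
```

View pics/o4s.png

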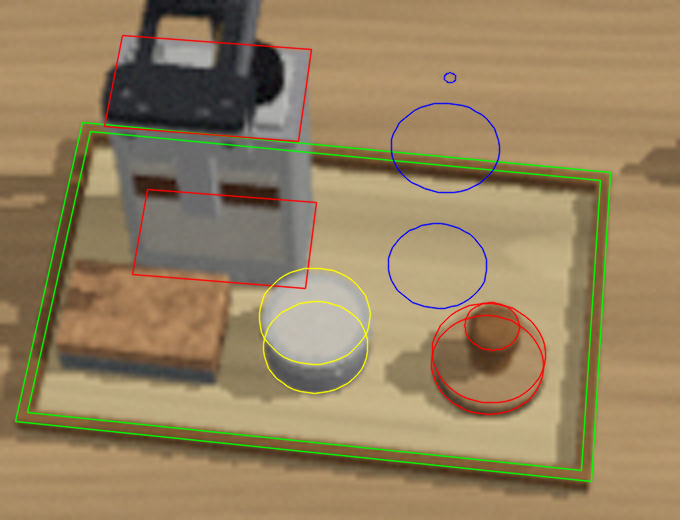

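View pics/o4t.png

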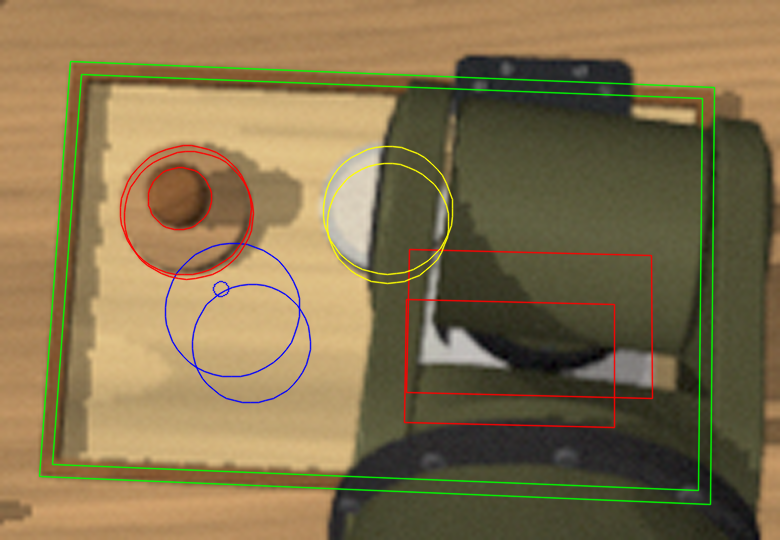

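The pad sits at about (197,185) in the scene crop, a few px left of the can face centre near 207. That is close enough to grip centrally, so closing.

Call:
play_rows(
  deltas=[
    [[0,0,0,0,0,0,74],[0,0,0,0,0,0,66],[0,0,0,0,0,0,62],[0,0,0,0,0,0,58],[0,0,0,0,0,0,54],[0,0,0,0,0,0,50],[0,0,0,0,0,0,50],[0,0,0,0,0,0,50]],
  ],
  grip_force=50,
)

```text
time_s: 10.7
ee_pos: [0.5145, -0.0622, 0.1139]
eef_rot: [-2.048, 1.571, 2.564]
force: [-1.1, 0.5, 1.2]
grip_width: 0.0579
```

```bash
python3 go.py
```

```text
t 10.7 p [ 0.5145 -0.0622  0.1139] phi -0.1 toolx [-0.0001  0.     -1.    ] q1,q6 [-0.1911 -0.091 ] F [-1.094   0.4836  1.2222] w 0.0579
```

Call:
play_rows(
  deltas=[
    [[-2,0,0,0,0,0,50],[-6,0,0,0,0,0,50],[-12,0,0,0,0,0,50],[-18,0,0,0,0,0,50],[-20,0,0,0,0,0,50],[-15,0,0,0,0,0,50],[-5,0,0,0,0,0,50],[0,0,0,0,0,0,50]],
  ],
)

```text
time_s: 11.5
ee_pos: [0.5147, -0.0623, 0.1926]
eef_rot: [1.475, 1.569, -0.196]
force: [0.2, -0.1, -7.1]
grip_width: 0.0578
```

```bash
python3 go.py .582 .355 .192 0.04 12
```

```text
t 11.5 p [ 0.5147 -0.0623  0.1926] phi -0.0999 toolx [ 0.0013 -0.0003 -1.    ] q1,q6 [-0.191  -0.0911] F [ 0.2129 -0.0908 -7.1404] w 0.0578
k 0 rot 0.14 q6end(assumed) 0.508 rv total [-0.1399  0.0002 -0.0013]
   [  0.    2.1 -35.2] [-0.0117  0.     -0.0001]
   [  0.1   2.5 -35.1] [-0.0117  0.     -0.0001]
   [  0.1   2.9 -35.1] [-0.0117  0.     -0.0001]
   [  0.1   3.3 -35.1] [-0.0117  0.     -0.0001]
   [  0.1   3.7 -35. ] [-0.0117  0.     -0.0001]
   [  0.1   4.2 -35. ] [-0.0117  0.     -0.0001]
   [  0.1   4.6 -34.9] [-0.0117  0.     -0.0001]
   [  0.1   5.  -34.9] [-0.0117  0.     -0.0001]
   [  0.1   5.4 -34.8] [-0.0117  0.     -0.0001]
   [  0.1   5.8 -34.7] [-0.0117  0.     -0.0001]
   [  0.1   6.2 -34.7] [-0.0117  0.     -0.0001]
   [  0.1   6.6 -34.6] [-0.0117  0.     -0.0001]
```

Call:
play_rows(
  deltas=[
    [[0,1,-10,-0.012,0,0,50],[0,2,-20,-0.012,0,0,50],[0,2,-30,-0.012,0,0,50],[0,3,-35,-0.012,0,0,50],[0,4,-40,-0.012,0,0,50],[0,4,-40,-0.012,0,0,50],[0,5,-40,-0.012,0,0,50],[0,5,-40,-0.012,0,0,50],[0,5,-40,-0.012,0,0,50],[0,6,-40,-0.012,0,0,50]],
  ],
)

```text
time_s: 12.5
ee_pos: [0.5633, 0.2735, 0.1907]
eef_rot: [-1.247, 1.569, -2.796]
force: [1.8, -0.6, -4.8]
grip_width: 0.0577
```

Call:
play_rows(
  deltas=[
    [[0,6,-32,-0.01,0,0,50],[0,5,-25,-0.01,0,0,50],[0,3,-17,0,0,0,50],[0,1,-8,0,0,0,50],[0,0,0,0,0,0,50]],
  ],
)

```text
time_s: 13.0
ee_pos: [0.576, 0.3544, 0.1906]
eef_rot: [-1.166, 1.569, -2.696]
force: [-0.6, -0.8, -6.9]
grip_width: 0.0578
```

```bash
python3 go.py .582 .355 .112 0.04 1
```

```text
t 13.0 p [0.576  0.3544 0.1906] phi 0.0414 toolx [-0.0015 -0.0007 -1.    ] q1,q6 [0.4975 0.4561] F [-0.5871 -0.7979 -6.8899] w 0.0578
k 0 rot -0.001 q6end(assumed) 0.508 rv total [0.0014 0.0007 0.0016]
   [78.6  6.2 -0.4] [0.0014 0.0007 0.0016]
```

Call:
play_rows(
  deltas=[
    [[5,3,0,0,0,0,50],[15,2,0,0,0,0,50],[20,0,0,0,0,0,50],[18,0,0,0,0,0,50],[12,0,0,0,0,0,50],[4,0,0,0,0,0,50],[2,0,0,0,0,0,50],[0,0,0,0,0,0,50],[0,0,0,0,0,0,50]],
  ],
)

```text
time_s: 13.9
ee_pos: [0.5819, 0.3539, 0.1167]
eef_rot: [2.019, 1.569, 0.488]
force: [0.3, 0.4, -5.4]
grip_width: 0.0575
```

Call:
play_rows(
  deltas=[
    [[1,0,0,0,0,0,50],[1,0,0,0,0,0,50],[1,0,0,0,0,0,50],[0,0,0,0,0,0,50],[0,0,0,0,0,0,50]],
  ],
)

```text
time_s: 14.4
ee_pos: [0.5816, 0.3538, 0.1128]
eef_rot: [0.757, 1.571, -0.773]
force: [-0.2, 0.1, -6.1]
grip_width: 0.0576
```

Call:
play_rows(
  deltas=[
    [[1,0,0,0,0,0,50],[1,0,0,0,0,0,50],[0,0,0,0,0,0,50],[0,0,0,0,0,0,50]],
  ],
)

```text
time_s: 14.8
ee_pos: [0.5816, 0.3538, 0.111]
eef_rot: [2.178, 1.571, 0.647]
force: [-0.4, -0.1, -4.4]
grip_width: 0.0578
```

Call:
play_rows(
  deltas=[
    [[0.4,0,0,0,0,0,50],[0,0,0,0,0,0,50],[0,0,0,0,0,0,62],[0,0,0,0,0,0,72],[0,0,0,0,0,0,82],[0,0,0,0,0,0,94],[-5,0,0,0,0,0,94],[-25,0,0,0,0,0,94],[-35,0,0,0,0,0,94],[-35,0,0,0,0,0,94]],
  ],
)

```text
time_s: 15.8
ee_pos: [0.5814, 0.3537, 0.2119]
eef_rot: [-1.115, 1.57, -2.646]
force: [-0.2, -0.7, -0.3]
grip_width: 0.0939
```

```bash
python3 go.py .588 -.0075 .130 -0.101 12; python3 ov.py o5; python3 -c "
from h import *
shot('scene','s5.png')"
```

```text
t 15.8 p [0.5814 0.3537 0.2119] phi 0.04 toolx [-0.0003 -0.0002 -1.    ] q1,q6 [0.4927 0.4527] F [-0.2091 -0.7029 -0.2871] w 0.0939
k 0 rot -0.141 q6end(assumed) 0.088 rv total [0.141  0.0002 0.0003]
   [ 6.8 -0.7 30.1] [0.0118 0.     0.    ]
   [ 6.8 -0.3 30.1] [0.0118 0.     0.    ]
   [ 6.8  0.1 30.1] [0.0118 0.     0.    ]
   [ 6.8  0.4 30.1] [0.0118 0.     0.    ]
   [ 6.8  0.8 30.1] [0.0118 0.     0.    ]
   [ 6.8  1.1 30.1] [0.0118 0.     0.    ]
   [ 6.8  1.5 30.1] [0.0118 0.     0.    ]
   [ 6.8  1.8 30. ] [0.0118 0.     0.    ]
   [ 6.8  2.2 30. ] [0.0118 0.     0.    ]
   [ 6.8  2.5 30. ] [0.0118 0.     0.    ]
   [ 6.8  2.9 30. ] [0.0118 0.     0.    ]
   [ 6.8  3.2 29.9] [0.0118 0.     0.    ]
```

View pics/s5.png

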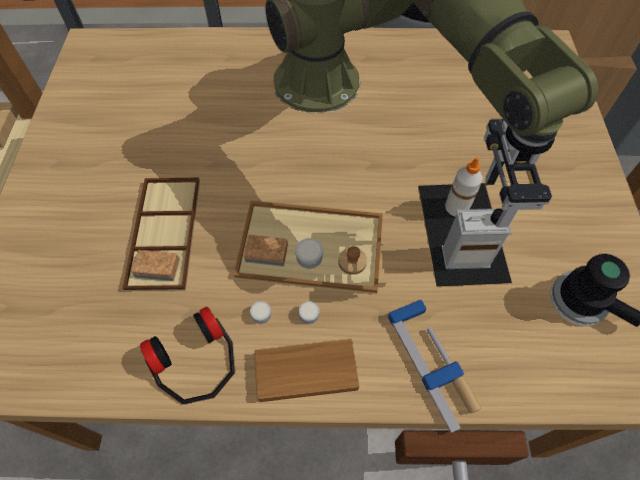

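View pics/o5t.png

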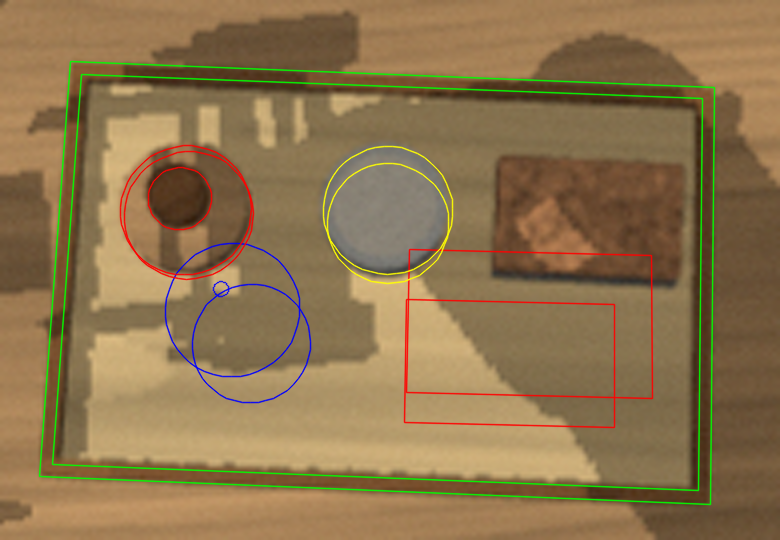

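The scene view shows the can at about (475,240) and the bottle at (465,190), both upright on the mat. The tin is clear at (388,207) in the crop. Moving to the tin.

Call:
play_rows(
  deltas=[
    [[0,0,25,0.014,0,0,90],[0,0,36,0.014,0,0,86],[0,0,36,0.014,0,0,86],[0,1,36,0.014,0,0,86],[10,1,38,0.014,0,0,86],[20,1,38,0.014,0,0,86],[20,2,38,0.014,0,0,86],[20,2,38,0.014,0,0,86],[10,2,38,0.014,0,0,86],[0,2,30,0.014,0,0,86]],
  ],
)

```text
time_s: 16.95
ee_pos: [0.5824, -0.0014, 0.1277]
eef_rot: [-1.507, 1.566, 3.104]
force: [1.2, 0.6, 0.2]
grip_width: 0.086
```

```bash
python3 go.py .5885 -.008 .011 -0.101 1
```

```text
t 16.95 p [ 0.5824 -0.0014  0.1277] phi -0.1014 toolx [-0.0043  0.0002 -1.    ] q1,q6 [-0.0652  0.0363] F [1.177  0.6174 0.2459] w 0.086
k 0 rot 0.0 q6end(assumed) 0.087 rv total [-0.0004  0.0003  0.0043]
   [116.6   7.2   6. ] [-0.0004  0.0003  0.0043]
```

Call:
play_rows(
  deltas=[
    [[0,4,1,0,0,0,86],[10,1,0,0,0,0,86],[20,0,0,0,0,0,86],[20,0,0,0,0,0,86],[10,0,0,0,0,0,86],[0,0,0,0,0,0,86]],
  ],
)

```text
time_s: 17.55
ee_pos: [0.588, 0.0001, 0.0686]
eef_rot: [-1.567, 1.568, 3.046]
force: [0.1, -0.1, -0.6]
grip_width: 0.0863
```

```bash
python3 go.py .5885 -.008 .011 -0.101 1
```

```text
t 17.55 p [0.588  0.0001 0.0686] phi -0.0988 toolx [-0.003   0.0003 -1.    ] q1,q6 [-0.0621  0.0366] F [ 0.0793 -0.0942 -0.5796] w 0.0863
k 0 rot -0.002 q6end(assumed) 0.087 rv total [0.0022 0.     0.003 ]
   [57.6  1.5  8. ] [0.0022 0.     0.003 ]
```

Call:
play_rows(
  deltas=[
    [[0,0.5,5,0,0,0,86],[5,0,3,0,0,0,86],[15,0,0,0,0,0,86],[20,0,0,0,0,0,86],[12,0,0,0,0,0,86],[4,0,0,0,0,0,86],[0,0,0,0,0,0,86]],
  ],
)

```text
time_s: 18.25
ee_pos: [0.5883, -0.0089, 0.0139]
eef_rot: [-1.596, 1.57, 3.017]
force: [0.4, -0.4, 0.0]
grip_width: 0.0859
```

Call:
play_rows(
  deltas=[
    [[0,0,0,0,0,0,76],[0,0,0,0,0,0,70],[0,0,0,0,0,0,64],[0,0,0,0,0,0,56],[0,0,0,0,0,0,50],[0,0,0,0,0,0,50],[0,0,0,0,0,0,50]],
  ],
  grip_force=25,
)

```text
time_s: 18.95
ee_pos: [0.5887, -0.0089, 0.0148]
eef_rot: [1.616, 1.57, -0.055]
force: [-0.8, -0.5, 6.4]
grip_width: 0.0593
```

```bash
python3 go.py; python3 ov.py o6
```

```text
t 18.95 p [ 0.5887 -0.0089  0.0148] phi -0.1 toolx [ 0.0004 -0.     -1.    ] q1,q6 [-0.0773  0.0226] F [-0.8337 -0.5023  6.3542] w 0.0593
```

View pics/o6s.png

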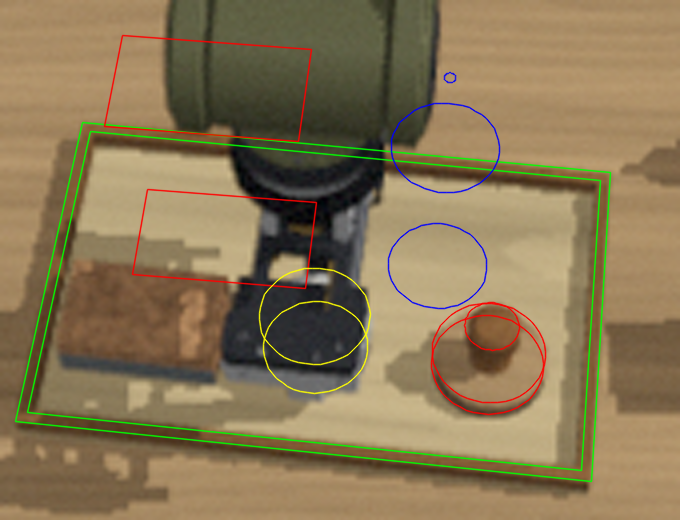

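Call:
play_rows(
  deltas=[
    [[-2,0,0,0,0,0,50],[-8,0,0,0,0,0,50],[-20,0,0,0,0,0,50],[-25,0,0,0,0,0,50],[-25,0,0,0,0,0,50],[-15,0,0,0,0,0,50],[0,0,0,0,0,0,50]],
  ],
)

```text
time_s: 19.75
ee_pos: [0.5894, -0.009, 0.1115]
eef_rot: [1.595, 1.567, -0.076]
force: [0.9, -0.4, -1.3]
grip_width: 0.0599
```

```bash
python3 -c "
from fit import *
import json
p=json.load(open('p.json'))['kit']
print(p);print(tf(p,[[-.098,0,0],[0,0,0]]))"; python3 go.py .524 -.3516 .1075 -1.54 16
```

```text
[0.5240345533689933, -0.3516052321320935, 0.030314750549575675]
[[ 0.42607958 -0.35457562  0.        ]
 [ 0.52403455 -0.35160523  0.        ]]
t 19.75 p [ 0.5894 -0.009   0.1115] phi -0.1 toolx [ 0.0035 -0.0003 -1.    ] q1,q6 [-0.0773  0.0226] F [ 0.867  -0.4078 -1.2905] w 0.0599
k 0 rot -1.44 q6end(assumed) 0.949 rv total [ 1.44   -0.0026 -0.0028]
   [ 0.2 -1.9 21.7] [ 0.09   -0.0002 -0.0002]
   [ 0.2  0.  21.8] [ 0.09   -0.0002 -0.0002]
   [ 0.3  2.  21.7] [ 0.09   -0.0002 -0.0002]
   [ 0.3  3.9 21.4] [ 0.09   -0.0002 -0.0002]
   [ 0.3  5.8 21. ] [ 0.09   -0.0002 -0.0002]
   [ 0.3  7.7 20.4] [ 0.09   -0.0002 -0.0002]
   [ 0.3  9.5 19.6] [ 0.09   -0.0002 -0.0002]
   [ 0.3 11.2 18.7] [ 0.09   -0.0002 -0.0002]
   [ 0.3 12.9 17.6] [ 0.09   -0.0002 -0.0002]
   [ 0.3 14.4 16.4] [ 0.09   -0.0002 -0.0002]
   [ 0.3 15.8 15. ] [ 0.09   -0.0002 -0.0002]
   [ 0.3 17.1 13.5] [ 0.09   -0.0002 -0.0002]
   [ 0.3 18.2 11.9] [ 0.09   -0.0002 -0.0002]
   [ 0.3 19.2 10.2] [ 0.09   -0.0002 -0.0002]
   [ 0.3 20.1  8.5] [ 0.09   -0.0002 -0.0002]
   [ 0.3 20.8  6.6] [ 0.09   -0.0002 -0.0002]
k 1 rot 1.702 q6end(assumed) -2.193 rv total [-1.7016  0.0029 -0.0027]
   [ 0.2 -1.9 21.7] [-0.1063  0.0002 -0.0002]
   [ 0.2 -4.2 21.4] [-0.1063  0.0002 -0.0002]
   [ 0.2 -6.5 20.8] [-0.1063  0.0002 -0.0002]
   [ 0.2 -8.6 20. ] [-0.1063  0.0002 -0.0002]
   [  0.2 -10.7  19. ] [-0.1063  0.0002 -0.0002]
   [  0.2 -12.7  17.7] [-0.1063  0.0002 -0.0002]
   [  0.2 -14.5  16.3] [-0.1063  0.0002 -0.0002]
   [  0.2 -16.1  14.7] [-0.1063  0.0002 -0.0002]
   [  0.2 -17.6  12.9] [-0.1063  0.0002 -0.0002]
   [  0.2 -18.9  10.9] [-0.1063  0.0002 -0.0002]
   [  0.2 -19.9   8.9] [-0.1063  0.0002 -0.0002]
   [  0.2 -20.7   6.7] [-0.1063  0.0002 -0.0002]
   [  0.2 -21.3   4.5] [-0.1063  0.0002 -0.0002]
   [  0.2 -21.7   2.2] [-0.1063  0.0002 -0.0002]
   [  0.2 -21.8  -0.1] [-0.1063  0.0002 -0.0002]
   [  0.2 -21.7  -2.5] [-0.1063  0.0002 -0.0002]
```

Call:
play_rows(
  deltas=[
    [[0,-1.9,21.7,0.09,0,0,50],[0,0,21.8,0.09,0,0,50],[0,2,21.7,0.09,0,0,50],[0,3.9,21.4,0.09,0,0,50],[0,5.8,21,0.09,0,0,50],[0,7.7,20.4,0.09,0,0,50],[0,9.5,19.6,0.09,0,0,50],[0,11.2,18.7,0.09,0,0,50],[0,12.9,17.6,0.09,0,0,50],[0,14.4,16.4,0.09,0,0,50]],
  ],
)

```text
time_s: 20.75
ee_pos: [0.5468, -0.2236, 0.1079]
eef_rot: [-1.014, 1.569, 2.695]
force: [0.7, 0.4, -0.8]
grip_width: 0.0597
```

Call:
play_rows(
  deltas=[
    [[0,15.8,15,0.09,0,0,50],[0,17.1,13.5,0.09,0,0,50],[0,18.2,11.9,0.09,0,0,50],[0,19.2,10.2,0.09,0,0,50],[0,20.1,8.5,0.09,0,0,50],[0,20.8,6.6,0.09,0,0,50],[0,0,0,0,0,0,50],[0,0,0,0,0,0,50]],
  ],
)

```text
time_s: 21.55
ee_pos: [0.5227, -0.3511, 0.1081]
eef_rot: [-0.766, 1.569, 2.407]
force: [-0.1, 0.4, -2.1]
grip_width: 0.0596
```

```bash
python3 go.py .524 -.3516 .015 -1.54 1; python3 ov.py o7
```

```text
t 21.55 p [ 0.5227 -0.3511  0.1081] phi -1.5392 toolx [-0.0015  0.0013 -1.    ] q1,q6 [-0.6497  0.8894] F [-0.1014  0.4001 -2.1024] w 0.0596
k 0 rot -0.001 q6end(assumed) 0.949 rv total [0.0008 0.0014 0.0014]
   [93.1  0.7 -1.4] [0.0008 0.0014 0.0014]
```

View pics/o7k.png

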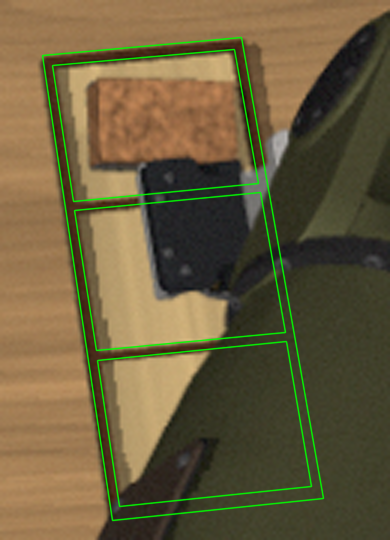

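Call:
play_rows(
  deltas=[
    [[10,0.3,-1,0,0,0,50],[20,0.3,0,0,0,0,50],[25,0,0,0,0,0,50],[20,0,0,0,0,0,50],[10,0,0,0,0,0,50],[4,0,0,0,0,0,50],[1,0,0,0,0,0,50],[0,0,0,0,0,0,50]],
  ],
)

```text
time_s: 22.45
ee_pos: [0.5246, -0.3521, 0.0202]
eef_rot: [2.48, 1.57, -0.63]
force: [0.1, -0.0, -0.7]
grip_width: 0.0598
```

```bash
python3 go.py .524 -.3516 .015 -1.54 1
```

```text
t 22.45 p [ 0.5246 -0.3521  0.0202] phi -1.5397 toolx [ 0.001  -0.0007 -1.    ] q1,q6 [-0.6491  0.8906] F [ 0.1152 -0.0368 -0.6757] w 0.0598
k 0 rot -0.0 q6end(assumed) 0.949 rv total [ 0.0003 -0.001  -0.0007]
   [ 5.2 -0.5  0.6] [ 0.0003 -0.001  -0.0007]
```

Call:
play_rows(
  deltas=[
    [[2.5,0,0,0,0,0,50],[1.5,0,0,0,0,0,50],[1,0,0,0,0,0,50],[0,0,0,0,0,0,50],[0,0,0,0,0,0,50]],
  ],
)

```text
time_s: 22.95
ee_pos: [0.5242, -0.352, 0.0148]
eef_rot: [2.55, 1.57, -0.56]
force: [-2.0, 1.5, 4.6]
grip_width: 0.0595
```

Call:
play_rows(
  deltas=[
    [[0,0,0,0,0,0,66],[0,0,0,0,0,0,74],[0,0,0,0,0,0,82],[0,0,0,0,0,0,82],[-4,0,0,0,0,0,82],[-12,0,0,0,0,0,82],[-25,0,0,0,0,0,82],[-30,0,0,0,0,0,82],[-25,0,0,0,0,0,82]],
  ],
)

```text
time_s: 23.85
ee_pos: [0.5244, -0.3521, 0.1131]
eef_rot: [2.453, 1.569, -0.658]
force: [0.1, -0.4, 0.3]
grip_width: 0.0821
```

```bash
python3 go.py .5975 .0905 .110 -0.101 20 | head -24
```

```text
t 23.85 p [ 0.5244 -0.3521  0.1131] phi -1.54 toolx [ 0.0013 -0.001  -1.    ] q1,q6 [-0.6493  0.8907] F [ 0.1214 -0.4178  0.3001] w 0.0821
k 0 rot 1.439 q6end(assumed) 0.251 rv total [-1.439  -0.0003 -0.0018]
   [  0.1 -22.   -4.3] [-0.0719 -0.     -0.0001]
   [  0.1 -21.6  -5.9] [-0.0719 -0.     -0.0001]
   [  0.1 -21.2  -7.4] [-0.0719 -0.     -0.0001]
   [  0.1 -20.6  -8.9] [-0.0719 -0.     -0.0001]
   [  0.1 -19.9 -10.4] [-0.0719 -0.     -0.0001]
   [  0.1 -19.1 -11.8] [-0.0719 -0.     -0.0001]
   [  0.1 -18.2 -13.1] [-0.0719 -0.     -0.0001]
   [  0.2 -17.2 -14.4] [-0.0719 -0.     -0.0001]
   [  0.2 -16.1 -15.6] [-0.0719 -0.     -0.0001]
   [  0.2 -14.9 -16.7] [-0.0719 -0.     -0.0001]
   [  0.2 -13.7 -17.8] [-0.0719 -0.     -0.0001]
   [  0.2 -12.4 -18.7] [-0.0719 -0.     -0.0001]
   [  0.2 -11.  -19.5] [-0.0719 -0.     -0.0001]
   [  0.2  -9.6 -20.3] [-0.0719 -0.     -0.0001]
   [  0.2  -8.1 -20.9] [-0.0719 -0.     -0.0001]
   [  0.2  -6.6 -21.4] [-0.0719 -0.     -0.0001]
   [  0.2  -5.  -21.9] [-0.0719 -0.     -0.0001]
   [  0.2  -3.4 -22.2] [-0.0719 -0.     -0.0001]
   [  0.2  -1.8 -22.4] [-0.0719 -0.     -0.0001]
   [  0.2  -0.2 -22.4] [-0.0719 -0.     -0.0001]
```

```bash
python3 go.py .5975 .0905 .100 -1.54 12 | head -6; python3 -c "
from h import *
shot('top','t8.png')"
```

```text
t 23.85 p [ 0.5244 -0.3521  0.1131] phi -1.54 toolx [ 0.0013 -0.001  -1.    ] q1,q6 [-0.6493  0.8907] F [ 0.1214 -0.4178  0.3001] w 0.0821
k 0 rot -0.0 q6end(assumed) 1.69 rv total [ 0.     -0.0013 -0.0011]
   [  1.1 -36.7  -7.2] [ 0.     -0.0001 -0.0001]
   [  1.1 -36.7  -7.2] [ 0.     -0.0001 -0.0001]
   [  1.1 -36.7  -7.2] [ 0.     -0.0001 -0.0001]
   [  1.1 -36.7  -7.2] [ 0.     -0.0001 -0.0001]
```

View pics/t8.png

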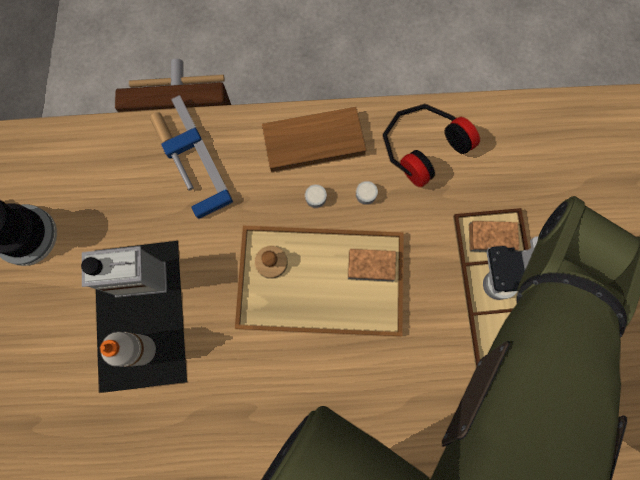

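The tin is in the middle compartment, partly visible at (497,288). On to the sander knob at (269,258).

Call:
play_rows(
  deltas=[
    [[0,-30,-6,0,0,0,70],[0,-45,-9,0,0,0,60],[0,-45,-9,0,0,0,60],[0,-45,-9,0,0,0,60],[0,-45,-9,0,0,0,60],[0,-45,-9,0,0,0,60],[0,-45,-9,0,0,0,60],[0,-45,-9,0,0,0,60],[0,-45,-9,0,0,0,60],[0,-30,-6,0,0,0,60]],
  ],
)

```text
time_s: 24.9
ee_pos: [0.5954, 0.0733, 0.1115]
eef_rot: [-2.96, 1.57, 0.214]
force: [-0.1, -0.8, -0.1]
grip_width: 0.06
```

Call:
play_rows(
  deltas=[
    [[0,-14,-3,0,0,0,60],[0,-4,0,0,0,0,60],[0,0,0,0,0,0,60],[0,0,0,0,0,0,60]],
  ],
)

```text
time_s: 25.3
ee_pos: [0.5976, 0.0872, 0.1106]
eef_rot: [2.043, 1.571, -1.069]
force: [-0.0, 0.2, 0.6]
grip_width: 0.0599
```

```bash
python3 go.py .5975 .0905 .030 -1.54 1; python3 ov.py o9
```

```text
t 25.3 p [0.5976 0.0872 0.1106] phi -1.5413 toolx [ 0.0001 -0.0001 -1.    ] q1,q6 [0.0843 1.6257] F [-0.0498  0.2032  0.5539] w 0.0599
k 0 rot 0.001 q6end(assumed) 1.69 rv total [-0.0013 -0.0001 -0.0001]
   [80.6 -3.3  0. ] [-0.0013 -0.0001 -0.0001]
```

View pics/o9s.png

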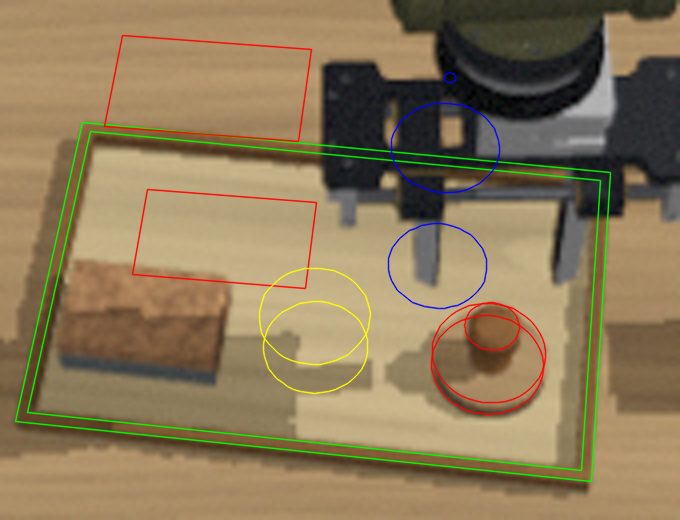

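Call:
play_rows(
  deltas=[
    [[10,-2,0,0,0,0,60],[20,-1,-0.5,0,0,0,60],[25,0,0,0,0,0,60],[20,0,0,0,0,0,60],[8,0,0,0,0,0,60],[0,0,0,0,0,0,60],[0,0,0,0,0,0,60]],
  ],
)

```text
time_s: 26.1
ee_pos: [0.5984, 0.0915, 0.0282]
eef_rot: [-3.071, 1.57, 0.101]
force: [-0.1, 1.4, 0.1]
grip_width: 0.0596
```

```bash
python3 go.py .598 .0905 .027 -1.54 1; python3 ov.py o10
```

```text
t 26.1 p [0.5984 0.0915 0.0282] phi -1.5402 toolx [ 0.0009  0.0001 -1.    ] q1,q6 [0.0912 1.6314] F [-0.1269  1.3633  0.1051] w 0.0596
k 0 rot 0.0 q6end(assumed) 1.69 rv total [-0.0002 -0.0009  0.0001]
   [1.2 1.  0.5] [-0.0002 -0.0009  0.0001]
```

View pics/o10s.png

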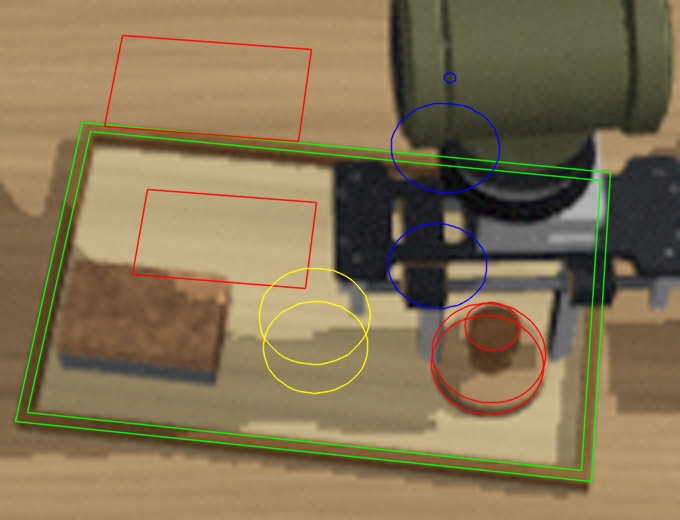

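Call:
play_rows(
  deltas=[
    [[0,0,0,0,0,0,48],[0,0,0,0,0,0,40],[0,0,0,0,0,0,34],[0,0,0,0,0,0,28],[0,0,0,0,0,0,22],[0,0,0,0,0,0,20],[0,0,0,0,0,0,20]],
  ],
  grip_force=20,
)

```text
time_s: 26.9
ee_pos: [0.5981, 0.0915, 0.0275]
eef_rot: [2.369, 1.571, -0.741]
force: [-0.8, -0.5, 1.6]
grip_width: 0.0291
```

```bash
python3 go.py
```

```text
t 26.9 p [0.5981 0.0915 0.0275] phi -1.5399 toolx [ 0. -0. -1.] q1,q6 [0.0913 1.6313] F [-0.8374 -0.5284  1.6086] w 0.0291
```

Call:
play_rows(
  deltas=[
    [[-2,0,0,0,0,0,20],[-8,0,0,0,0,0,20],[-18,0,0,0,0,0,20],[-25,0,0,0,0,0,20],[-20,0,0,0,0,0,20],[-10,0,0,0,0,0,20],[0,0,0,0,0,0,20]],
  ],
)

```text
time_s: 27.6
ee_pos: [0.5986, 0.0916, 0.1119]
eef_rot: [-3.062, 1.568, 0.11]
force: [0.1, -0.2, -1.3]
grip_width: 0.0293
```

```bash
python3 go.py .4261 -.3546 .110 -1.54 14|head -4; python3 ov.py o11
```

```text
t 27.6 p [0.5986 0.0916 0.1119] phi -1.5399 toolx [ 0.0024  0.0003 -1.    ] q1,q6 [0.0914 1.6313] F [ 0.1097 -0.2483 -1.3046] w 0.0293
k 0 rot -0.0 q6end(assumed) 0.846 rv total [ 0.0001 -0.0024  0.0002]
   [ 0.1 31.5 13.3] [ 0.     -0.0002  0.    ]
   [ 0.1 31.5 13.3] [ 0.     -0.0002  0.    ]
```

View pics/o11s.png

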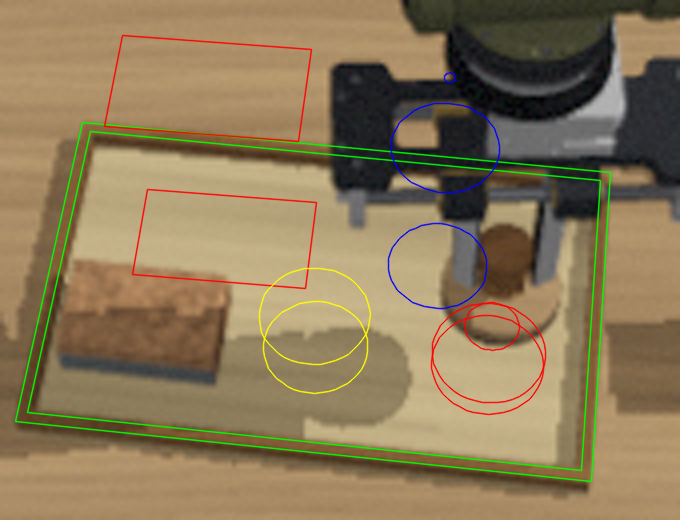

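The sander is held level, with the knob at (505,258) in the crop. Carrying it to the -98 compartment.

Call:
play_rows(
  deltas=[
    [[0,15,6,0,0,0,20],[0,30,13,0,0,0,20],[0,38,16,0,0,0,20],[0,40,17,0,0,0,20],[0,40,17,0,0,0,20],[0,40,17,0,0,0,20],[0,40,17,0,0,0,20],[0,40,17,0,0,0,20],[0,40,17,0,0,0,20],[0,40,17,0,0,0,20]],
  ],
)

```text
time_s: 28.7
ee_pos: [0.4533, -0.2778, 0.1097]
eef_rot: [-0.579, 1.569, 2.593]
force: [1.1, -0.6, -0.6]
grip_width: 0.0292
```

Call:
play_rows(
  deltas=[
    [[0,36,15,0,0,0,20],[0,25,11,0,0,0,20],[0,13,6,0,0,0,20],[0,4,0,0,0,0,20],[0,0,0,0,0,0,20],[0,0,0,0,0,0,20]],
  ],
)

```text
time_s: 29.3
ee_pos: [0.4261, -0.354, 0.1103]
eef_rot: [-1.149, 1.57, 2.025]
force: [-0.1, 0.1, -1.3]
grip_width: 0.029
```

```bash
python3 go.py .4261 -.3546 .0275 -1.54 1; python3 ov.py o12;  python3 -c "
from h import *
shot('scene','s12.png')"
```

```text
t 29.3 p [ 0.4261 -0.354   0.1103] phi -1.5388 toolx [-0.0002  0.0004 -1.    ] q1,q6 [-0.7593  0.7794] F [-0.139   0.0997 -1.3027] w 0.029
k 0 rot -0.001 q6end(assumed) 0.846 rv total [0.0012 0.0002 0.0004]
   [82.8  0.7  0. ] [0.0012 0.0002 0.0004]
```

View pics/s12.png

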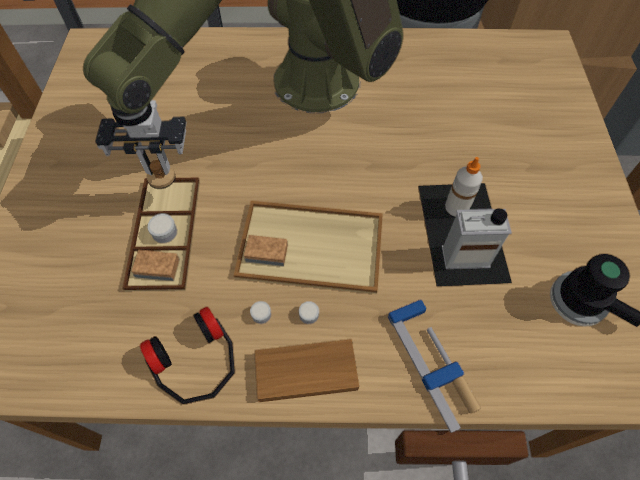

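The tin lies in the middle compartment at (162,229). Lowering the sander.

Call:
play_rows(
  deltas=[
    [[8,0.7,0,0,0,0,20],[20,0,0,0,0,0,20],[25,0,0,0,0,0,20],[15,0,0,0,0,0,20],[8,0,0,0,0,0,20],[3,0,0,0,0,0,20],[1,0,0,0,0,0,20],[0,0,0,0,0,0,20],[0,0,0,0,0,0,20]],
  ],
)

```text
time_s: 30.35
ee_pos: [0.426, -0.356, 0.0311]
eef_rot: [2.345, 1.57, -0.766]
force: [0.6, -0.4, -1.0]
grip_width: 0.0291
```

Call:
play_rows(
  deltas=[
    [[1,0,0,0,0,0,20],[1,0,0,0,0,0,20],[0.5,0,0,0,0,0,20],[0,0,0,0,0,0,20]],
  ],
)

```text
time_s: 30.75
ee_pos: [0.4257, -0.3556, 0.0278]
eef_rot: [-0.723, 1.571, 2.45]
force: [-0.2, -0.1, -1.2]
grip_width: 0.0294
```

Call:
play_rows(
  deltas=[
    [[0.5,0,0,0,0,0,20],[0,0,0,0,0,0,20],[0,0,0,0,0,0,36],[0,0,0,0,0,0,44],[0,0,0,0,0,0,52],[0,0,0,0,0,0,60],[-6,0,0,0,0,0,60],[-20,0,0,0,0,0,60],[-35,0,0,0,0,0,60],[-40,0,0,0,0,0,60]],
  ],
)

```text
time_s: 31.75
ee_pos: [0.4253, -0.3553, 0.1293]
eef_rot: [-0.784, 1.569, 2.389]
force: [-0.1, 0.1, 0.4]
grip_width: 0.0603
```

```bash
python3 go.py .5816 .3538 .225 0.04 24
```

```text
t 31.75 p [ 0.4253 -0.3553  0.1293] phi -1.5401 toolx [-0.0013  0.0012 -1.    ] q1,q6 [-0.7621  0.778 ] F [-0.0954  0.1367  0.4419] w 0.0603
k 0 rot 1.58 q6end(assumed) 0.507 rv total [-1.58   -0.      0.0019]
   [ -4.  -29.3  -7.4] [-0.0658 -0.      0.0001]
   [ -4.  -28.8  -9.3] [-0.0658 -0.      0.0001]
   [ -4.  -28.1 -11.2] [-0.0658 -0.      0.0001]
   [ -4.  -27.3 -13. ] [-0.0658 -0.      0.0001]
   [ -4.  -26.4 -14.8] [-0.0658 -0.      0.0001]
   [ -4.  -25.4 -16.5] [-0.0658 -0.      0.0001]
   [ -4.  -24.2 -18.1] [-0.0658 -0.      0.0001]
   [ -4.  -23.  -19.7] [-0.0658 -0.      0.0001]
   [ -4.  -21.6 -21.2] [-0.0658 -0.      0.0001]
   [ -4.  -20.2 -22.5] [-0.0658 -0.      0.0001]
   [ -4.  -18.7 -23.8] [-0.0658 -0.      0.0001]
   [ -4.  -17.1 -25. ] [-0.0658 -0.      0.0001]
   [ -4.  -15.4 -26.1] [-0.0658 -0.      0.0001]
   [ -4.  -13.6 -27. ] [-0.0658 -0.      0.0001]
   [ -4.  -11.8 -27.8] [-0.0658 -0.      0.0001]
   [ -4.  -10.  -28.6] [-0.0658 -0.      0.0001]
   [ -4.   -8.1 -29.2] [-0.0658 -0.      0.0001]
   [ -4.   -6.1 -29.6] [-0.0658 -0.      0.0001]
   [ -4.   -4.2 -30. ] [-0.0658 -0.      0.0001]
   [ -4.   -2.2 -30.2] [-0.0658 -0.      0.0001]
   [ -4.   -0.2 -30.3] [-0.0658 -0.      0.0001]
   [ -4.    1.8 -30.2] [-0.0658 -0.      0.0001]
   [ -4.    3.8 -30. ] [-0.0658 -0.      0.0001]
   [ -4.    5.7 -29.7] [-0.0658 -0.      0.0001]
```

Call:
play_rows(
  deltas=[
    [[-10,-29.3,-7.4,-0.0658,0,0,60],[-10,-28.8,-9.3,-0.0658,0,0,60],[-10,-28.1,-11.2,-0.0658,0,0,60],[-10,-27.3,-13,-0.0658,0,0,70],[-10,-26.4,-14.8,-0.0658,0,0,80],[-10,-25.4,-16.5,-0.0658,0,0,94],[-10,-24.2,-18.1,-0.0658,0,0,94],[-10,-23,-19.7,-0.0658,0,0,94],[-10,-21.6,-21.2,-0.0658,0,0,94],[-6,-20.2,-22.5,-0.0658,0,0,94]],
  ],
  grip_force=50,
)

```text
time_s: 32.75
ee_pos: [0.491, -0.059, 0.2258]
eef_rot: [2.25, 1.569, -0.2]
force: [0.3, -0.5, 1.1]
grip_width: 0.0939
```

Call:
play_rows(
  deltas=[
    [[0,-18.7,-23.8,-0.0658,0,0,94],[0,-17.1,-25,-0.0658,0,0,94],[0,-15.4,-26.1,-0.0658,0,0,94],[0,-13.6,-27,-0.0658,0,0,94],[0,-11.8,-27.8,-0.0658,0,0,94],[0,-10,-28.6,-0.0658,0,0,94],[0,-8.1,-29.2,-0.0658,0,0,94],[0,-6.1,-29.6,-0.0658,0,0,94],[0,-4.2,-30,-0.0658,0,0,94],[0,-2.2,-30.2,-0.0658,0,0,94]],
  ],
)

```text
time_s: 33.75
ee_pos: [0.556, 0.2366, 0.225]
eef_rot: [2.161, 1.57, 0.368]
force: [1.0, -0.5, 0.6]
grip_width: 0.094
```

```bash
python3 go.py .5816 .3538 .225 0.04 4;python3 ov.py o13;  python3 -c "
from h import *
shot('scene','s13.png')"
```

```text
t 33.75 p [0.556  0.2366 0.225 ] phi -0.2213 toolx [ 0.0003  0.0001 -1.    ] q1,q6 [0.3417 0.563 ] F [ 1.0168 -0.5468  0.5667] w 0.094
k 0 rot 0.261 q6end(assumed) 0.507 rv total [-0.2613 -0.0002 -0.0003]
   [ -0.   -0.2 -30. ] [-0.0653 -0.     -0.0001]
   [ -0.    1.8 -29.9] [-0.0653 -0.     -0.0001]
   [ -0.    3.7 -29.8] [-0.0653 -0.     -0.0001]
   [ -0.    5.7 -29.4] [-0.0653 -0.     -0.0001]
```

View pics/s13.png

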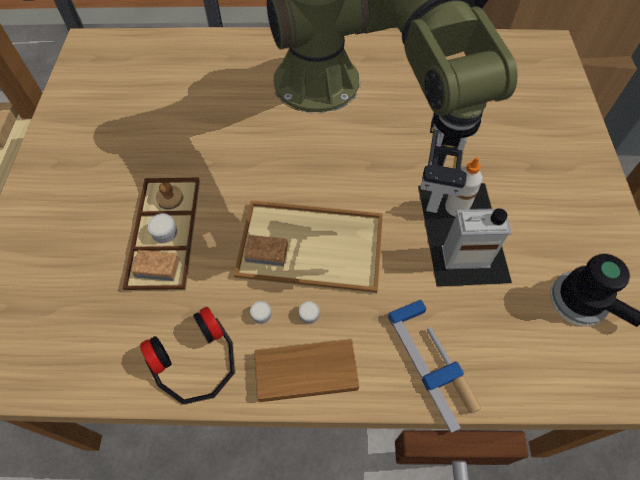

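View pics/o13k.png

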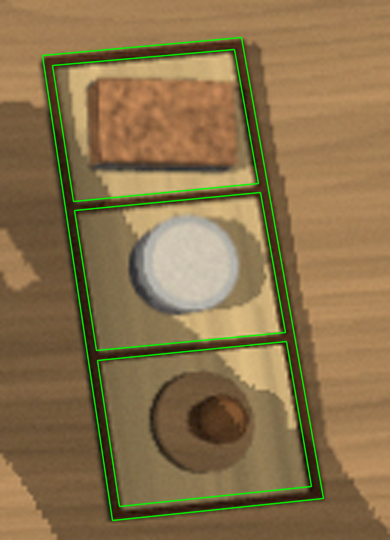

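The kit tray holds the block, tin and sander, each flat and inside its own compartment (tin at (190,265), sander at (202,420) in the crop). Next, the can goes back.

Call:
play_rows(
  deltas=[
    [[0,0,-30,-0.0653,0,0,94],[0,1.8,-29.9,-0.0653,0,0,94],[0,3.7,-29.8,-0.0653,0,0,94],[0,5.7,-22,-0.0653,0,0,94],[0,0,0,0,0,0,94],[0,0,0,0,0,0,94]],
  ],
)

```text
time_s: 34.5
ee_pos: [0.5819, 0.3441, 0.2244]
eef_rot: [-0.595, 1.57, -2.131]
force: [0.4, 0.3, 1.1]
grip_width: 0.0936
```

```bash
python3 go.py .5816 .3538 .111 0.04 1
```

```text
t 34.5 p [0.5819 0.3441 0.2244] phi 0.0353 toolx [-0.0002 -0.0004 -1.    ] q1,q6 [0.4799 0.4447] F [0.4002 0.3361 1.0976] w 0.0936
k 0 rot 0.005 q6end(assumed) 0.507 rv total [-0.0047  0.0004  0.0002]
   [113.4   0.1  -9.7] [-0.0047  0.0004  0.0002]
```

Call:
play_rows(
  deltas=[
    [[0,0,-6,-0.005,0,0,94],[0,0,-3.5,0,0,0,94],[15,0,0,0,0,0,94],[25,0,0,0,0,0,94],[25,0,0,0,0,0,94],[25,0,0,0,0,0,94],[15,0,0,0,0,0,94],[8,0,0,0,0,0,94],[0,0,0,0,0,0,94],[0,0,0,0,0,0,94]],
  ],
)

```text
time_s: 35.5
ee_pos: [0.582, 0.3547, 0.1127]
eef_rot: [2.018, 1.569, 0.489]
force: [0.7, -0.1, 0.7]
grip_width: 0.0942
```

```bash
python3 go.py .5816 .3538 .111 0.04 1
```

```text
t 35.5 p [0.582  0.3547 0.1127] phi 0.042 toolx [ 0.0014  0.0007 -1.    ] q1,q6 [0.4936 0.4516] F [ 0.7282 -0.0937  0.6533] w 0.0942
k 0 rot -0.002 q6end(assumed) 0.507 rv total [ 0.002  -0.0007 -0.0014]
   [ 1.7 -0.4  0.9] [ 0.002  -0.0007 -0.0014]
```

Call:
play_rows(
  deltas=[
    [[1.2,-0.4,0.9,0.002,0,0,80],[0,0,0,0,0,0,70],[0,0,0,0,0,0,64],[0,0,0,0,0,0,58],[0,0,0,0,0,0,54],[0,0,0,0,0,0,50],[0,0,0,0,0,0,50],[0,0,0,0,0,0,50]],
  ],
  grip_force=50,
)

```text
time_s: 36.3
ee_pos: [0.5812, 0.3536, 0.1104]
eef_rot: [2.132, 1.571, 0.602]
force: [-0.2, 0.3, 1.1]
grip_width: 0.058
```

```bash
python3 go.py
```

```text
t 36.3 p [0.5812 0.3536 0.1104] phi 0.0402 toolx [ 0.0001  0.0001 -1.    ] q1,q6 [0.4928 0.4526] F [-0.1676  0.2568  1.0784] w 0.058
```

Call:
play_rows(
  deltas=[
    [[-2,0,0,0,0,0,50],[-6,0,0,0,0,0,50],[-12,0,0,0,0,0,50],[-18,0,0,0,0,0,50],[-20,0,0,0,0,0,50],[-15,0,0,0,0,0,50],[-5,0,0,0,0,0,50],[0,0,0,0,0,0,50]],
  ],
)

```text
time_s: 37.1
ee_pos: [0.5813, 0.3537, 0.1889]
eef_rot: [2.034, 1.57, 0.503]
force: [0.5, -0.6, -6.8]
grip_width: 0.0578
```

```bash
python3 go.py .5145 -.0622 .190 -0.1 14
```

```text
t 37.1 p [0.5813 0.3537 0.1889] phi 0.0402 toolx [ 0.0008  0.0005 -1.    ] q1,q6 [0.4928 0.4525] F [ 0.5376 -0.6123 -6.7784] w 0.0578
k 0 rot -0.14 q6end(assumed) -0.02 rv total [ 0.1402 -0.0005 -0.0008]
   [-0.1 -6.  29.5] [ 0.01   -0.     -0.0001]
   [-0.1 -5.7 29.5] [ 0.01   -0.     -0.0001]
   [-0.1 -5.4 29.6] [ 0.01   -0.     -0.0001]
   [-0.1 -5.1 29.7] [ 0.01   -0.     -0.0001]
   [-0.1 -4.8 29.7] [ 0.01   -0.     -0.0001]
   [-0.1 -4.5 29.7] [ 0.01   -0.     -0.0001]
   [-0.1 -4.2 29.8] [ 0.01   -0.     -0.0001]
   [-0.1 -3.9 29.8] [ 0.01   -0.     -0.0001]
   [-0.1 -3.6 29.9] [ 0.01   -0.     -0.0001]
   [-0.1 -3.3 29.9] [ 0.01   -0.     -0.0001]
   [-0.1 -3.  29.9] [ 0.01   -0.     -0.0001]
   [-0.1 -2.7 30. ] [ 0.01   -0.     -0.0001]
   [-0.1 -2.4 30. ] [ 0.01   -0.     -0.0001]
   [-0.1 -2.1 30. ] [ 0.01   -0.     -0.0001]
```

Call:
play_rows(
  deltas=[
    [[0,-2,10,0.01,0,0,50],[0,-4,20,0.01,0,0,50],[0,-6,30,0.01,0,0,50],[0,-6,36,0.01,0,0,50],[0,-6,40,0.01,0,0,50],[0,-6,40,0.01,0,0,50],[0,-6,40,0.01,0,0,50],[0,-5,40,0.015,0,0,50],[0,-5,40,0.015,0,0,50],[0,-5,38,0.015,0,0,50]],
  ],
)

```text
time_s: 38.1
ee_pos: [0.5244, 0.0181, 0.1874]
eef_rot: [-1.409, 1.569, -3.056]
force: [-0.2, -0.4, -6.4]
grip_width: 0.0576
```

Call:
play_rows(
  deltas=[
    [[0,-3,32,0.015,0,0,50],[0,-3,25,0.01,0,0,50],[0,-1,16,0,0,0,50],[0,0,8,0,0,0,50],[0,0,0,0,0,0,50],[0,0,0,0,0,0,50]],
  ],
)

```text
time_s: 38.7
ee_pos: [0.5116, -0.0594, 0.188]
eef_rot: [-2.014, 1.57, 2.599]
force: [0.7, 0.0, -5.6]
grip_width: 0.058
```

```bash
python3 go.py .5145 -.0622 .1139 -0.1 1
```

```text
t 38.7 p [ 0.5116 -0.0594  0.188 ] phi -0.0998 toolx [-0.0005  0.0003 -1.    ] q1,q6 [-0.1869 -0.0871] F [ 0.692   0.0237 -5.5975] w 0.058
k 0 rot -0.0 q6end(assumed) -0.02 rv total [ 0.0002 -0.0002  0.0005]
   [74.1  3.2  2.5] [ 0.0002 -0.0002  0.0005]
```

Call:
play_rows(
  deltas=[
    [[5,2,1.5,0,0,0,50],[14,1,1,0,0,0,50],[18,0,0,0,0,0,50],[16,0,0,0,0,0,50],[10,0,0,0,0,0,50],[4,0,0,0,0,0,50],[0,0,0,0,0,0,50],[0,0,0,0,0,0,50]],
  ],
)

```text
time_s: 39.5
ee_pos: [0.5148, -0.0626, 0.1219]
eef_rot: [1.465, 1.57, -0.205]
force: [0.1, 0.4, -5.0]
grip_width: 0.0575
```

```bash
python3 go.py .5145 -.0622 .1139 -0.1 1;python3 ov.py o14
```

```text
t 39.5 p [ 0.5148 -0.0626  0.1219] phi -0.0996 toolx [ 0.001  -0.0002 -1.    ] q1,q6 [-0.1917 -0.0921] F [ 0.0627  0.3907 -5.0345] w 0.0575
k 0 rot -0.0 q6end(assumed) -0.02 rv total [ 0.0004  0.0001 -0.001 ]
   [ 8.  -0.4 -0.4] [ 0.0004  0.0001 -0.001 ]
```

View pics/o14s.png

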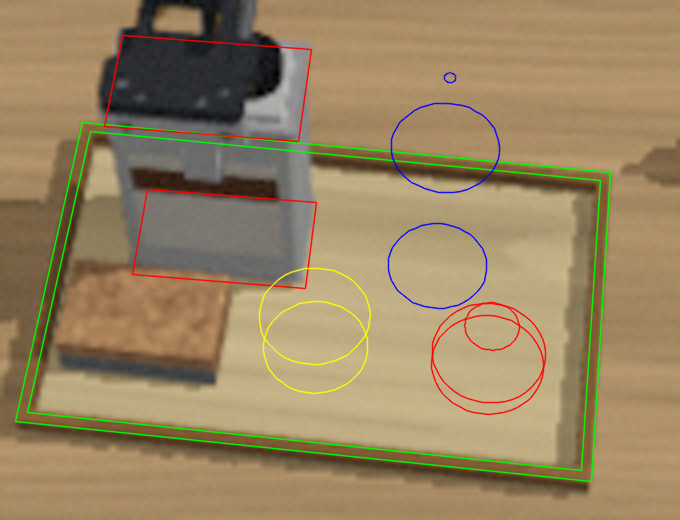

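Call:
play_rows(
  deltas=[
    [[3,0,0,0,0,0,50],[2,0,0,0,0,0,50],[1.5,0,0,0,0,0,50],[0.7,0,0,0,0,0,50],[0.5,0,0,0,0,0,50],[0,0,0,0,0,0,50]],
  ],
)

```text
time_s: 40.2
ee_pos: [0.5145, -0.0627, 0.1135]
eef_rot: [-1.846, 1.571, 2.767]
force: [0.0, -0.4, -5.4]
grip_width: 0.0577
```

Call:
play_rows(
  deltas=[
    [[0.3,0,0,0,0,0,50],[0,0,0,0,0,0,50],[0,0,0,0,0,0,50]],
  ],
)

```text
time_s: 40.5
ee_pos: [0.5145, -0.0627, 0.1133]
eef_rot: [1.425, 1.571, -0.245]
force: [-0.4, 0.2, -5.6]
grip_width: 0.0579
```

Call:
play_rows(
  deltas=[
    [[0.5,0,0,0,0,0,50],[0.3,0,0,0,0,0,50],[0,0,0,0,0,0,50],[0,0,0,0,0,0,50]],
  ],
)

```text
time_s: 40.9
ee_pos: [0.5146, -0.0627, 0.1133]
eef_rot: [1.452, 1.57, -0.218]
force: [-4.5, 0.3, 6.3]
grip_width: 0.0576
```

Contact confirmed: z has stopped and the force has reversed sign. Releasing.

Call:
play_rows(
  deltas=[
    [[-0.4,0,0,0,0,0,50],[0,0,0,0,0,0,62],[0,0,0,0,0,0,72],[0,0,0,0,0,0,82],[0,0,0,0,0,0,94],[-5,0,0,0,0,0,94],[-25,0,0,0,0,0,94],[-35,0,0,0,0,0,94],[-35,0,0,0,0,0,94],[-10,0,0,0,0,0,94]],
  ],
)

```text
time_s: 41.9
ee_pos: [0.5155, -0.0629, 0.2269]
eef_rot: [1.481, 1.565, -0.19]
force: [0.4, 0.3, 1.3]
grip_width: 0.0937
```

```bash
python3 go.py .4444 .3483 .222 -0.05 12;python3 ov.py o15
```

```text
t 41.9 p [ 0.5155 -0.0629  0.2269] phi -0.0997 toolx [ 0.0054 -0.001  -1.    ] q1,q6 [-0.1919 -0.0921] F [0.4499 0.3189 1.2989] w 0.0937
k 0 rot 0.05 q6end(assumed) 0.715 rv total [-0.0497  0.0006 -0.0055]
   [  0.3  -9.3 -33.5] [-0.0041  0.0001 -0.0005]
   [  0.3  -9.2 -33.5] [-0.0041  0.0001 -0.0005]
   [  0.3  -9.  -33.6] [-0.0041  0.0001 -0.0005]
   [  0.4  -8.9 -33.6] [-0.0041  0.0001 -0.0005]
   [  0.4  -8.8 -33.7] [-0.0041  0.0001 -0.0005]
   [  0.4  -8.6 -33.7] [-0.0041  0.0001 -0.0005]
   [  0.4  -8.5 -33.7] [-0.0041  0.0001 -0.0005]
   [  0.4  -8.3 -33.8] [-0.0041  0.0001 -0.0005]
   [  0.4  -8.2 -33.8] [-0.0041  0.0001 -0.0005]
   [  0.4  -8.1 -33.8] [-0.0041  0.0001 -0.0005]
   [  0.4  -7.9 -33.9] [-0.0041  0.0001 -0.0005]
   [  0.4  -7.8 -33.9] [-0.0041  0.0001 -0.0005]
```

View pics/o15s.png

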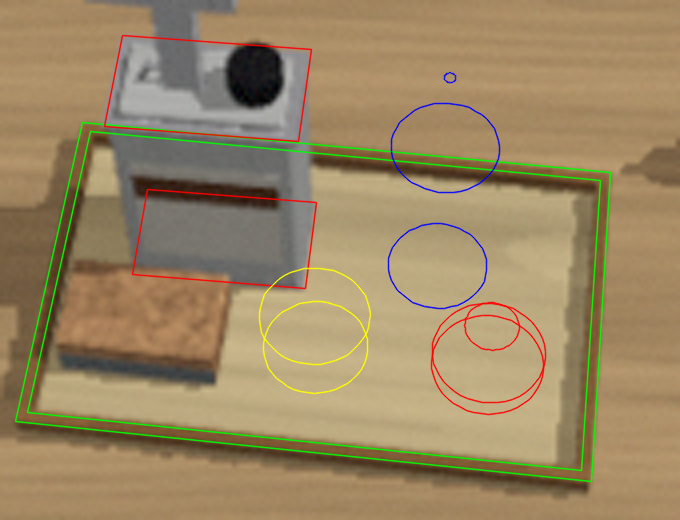

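The can is back where it stood, with its cap at (255,73) in the crop against (255,72) at the start. Now the bottle.

Call:
play_rows(
  deltas=[
    [[0,-9,-33,-0.004,0,0,94],[0,-9,-41,-0.005,0,0,94],[0,-9,-41,-0.005,0,0,94],[0,-10,-42,-0.005,0,0,94],[0,-12,-42,-0.006,0,0,94],[0,-12,-42,-0.006,0,0,94],[0,-12,-42,-0.006,0,0,94],[0,-12,-42,-0.006,0,0,94],[0,-12,-42,-0.006,0,0,94],[0,-6,-30,0,0,0,94]],
  ],
)

```text
time_s: 43.0
ee_pos: [0.4407, 0.3431, 0.221]
eef_rot: [-1.007, 1.568, -2.627]
force: [-0.1, -0.9, 0.2]
grip_width: 0.0939
```

Call:
play_rows(
  deltas=[
    [[0,0,-6,0,0,0,94],[0,0,0,0,0,0,94],[0,0,0,0,0,0,94]],
  ],
)

```text
time_s: 43.3
ee_pos: [0.4427, 0.3459, 0.222]
eef_rot: [-0.782, 1.569, -2.404]
force: [0.5, -0.1, -0.9]
grip_width: 0.0941
```

```bash
python3 go.py .4444 .3483 .0961 -0.05 1
```

```text
t 43.3 p [0.4427 0.3459 0.222 ] phi -0.0515 toolx [-0.001  -0.0009 -1.    ] q1,q6 [0.5982 0.6497] F [ 0.4697 -0.0751 -0.8688] w 0.0941
k 0 rot 0.001 q6end(assumed) 0.715 rv total [-0.0015  0.0009  0.0009]
   [125.9   1.7  -2.6] [-0.0015  0.0009  0.0009]
```

Call:
play_rows(
  deltas=[
    [[0,1,-2,-0.001,0,0,94],[15,0,0,0,0,0,94],[25,0,0,0,0,0,94],[25,0,0,0,0,0,94],[25,0,0,0,0,0,94],[22,0,0,0,0,0,94],[10,0,0,0,0,0,94],[3,0,0,0,0,0,94],[0,0,0,0,0,0,94],[0,0,0,0,0,0,94]],
  ],
)

```text
time_s: 44.3
ee_pos: [0.4442, 0.3491, 0.099]
eef_rot: [2.229, 1.569, 0.608]
force: [-0.5, 0.8, -0.4]
grip_width: 0.0943
```

```bash
python3 go.py .4444 .3483 .0961 -0.05 1
```

```text
t 44.3 p [0.4442 0.3491 0.099 ] phi -0.05 toolx [ 0.0014  0.001  -1.    ] q1,q6 [0.6012 0.6512] F [-0.4841  0.8422 -0.357 ] w 0.0943
k 0 rot 0.0 q6end(assumed) 0.715 rv total [-0.     -0.0011 -0.0014]
   [2.9 0.2 0.8] [-0.     -0.0011 -0.0014]
```

Call:
play_rows(
  deltas=[
    [[2,0.2,0.8,0,0,0,80],[0,0,0,0,0,0,70],[0,0,0,0,0,0,64],[0,0,0,0,0,0,58],[0,0,0,0,0,0,54],[0,0,0,0,0,0,50],[0,0,0,0,0,0,50],[0,0,0,0,0,0,50]],
  ],
  grip_force=40,
)

```text
time_s: 45.1
ee_pos: [0.4438, 0.3481, 0.0959]
eef_rot: [-2.495, 1.571, 2.167]
force: [-0.6, 0.1, 1.7]
grip_width: 0.0568
```

```bash
python3 go.py
```

```text
t 45.1 p [0.4438 0.3481 0.0959] phi -0.0498 toolx [-0.      0.0001 -1.    ] q1,q6 [0.6002 0.65  ] F [-0.6486  0.0863  1.7434] w 0.0568
```

Call:
play_rows(
  deltas=[
    [[-2,0,0,0,0,0,50],[-8,0,0,0,0,0,50],[-15,0,0,0,0,0,50],[-20,0,0,0,0,0,50],[-20,0,0,0,0,0,50],[-15,0,0,0,0,0,50],[0,0,0,0,0,0,50]],
  ],
)

```text
time_s: 45.8
ee_pos: [0.4445, 0.3485, 0.1781]
eef_rot: [2.213, 1.567, 0.593]
force: [-0.0, -0.6, -3.9]
grip_width: 0.0567
```

```bash
python3 go.py .5283 .0617 .180 -0.105 12
```

```text
t 45.8 p [0.4445 0.3485 0.1781] phi -0.0498 toolx [ 0.0029  0.0019 -1.    ] q1,q6 [0.6002 0.6499] F [-0.0473 -0.6399 -3.8988] w 0.0567
k 0 rot -0.055 q6end(assumed) 0.221 rv total [ 0.0552 -0.0022 -0.0027]
   [-0.2  8.2 23.5] [ 0.0046 -0.0002 -0.0002]
   [-0.2  8.3 23.5] [ 0.0046 -0.0002 -0.0002]
   [-0.2  8.4 23.4] [ 0.0046 -0.0002 -0.0002]
   [-0.2  8.5 23.4] [ 0.0046 -0.0002 -0.0002]
   [-0.2  8.6 23.4] [ 0.0046 -0.0002 -0.0002]
   [-0.2  8.7 23.3] [ 0.0046 -0.0002 -0.0002]
   [-0.2  8.8 23.3] [ 0.0046 -0.0002 -0.0002]
   [-0.2  8.9 23.2] [ 0.0046 -0.0002 -0.0002]
   [-0.2  9.  23.2] [ 0.0046 -0.0002 -0.0002]
   [-0.2  9.1 23.2] [ 0.0046 -0.0002 -0.0002]
   [-0.2  9.2 23.1] [ 0.0046 -0.0002 -0.0002]
   [-0.2  9.3 23.1] [ 0.0046 -0.0002 -0.0002]
```

Call:
play_rows(
  deltas=[
    [[0,4,12,0.005,0,0,50],[0,8,24,0.006,0,0,50],[0,12,33,0.006,0,0,50],[0,13,36,0.006,0,0,50],[0,13,36,0.006,0,0,50],[0,13,36,0.006,0,0,50],[0,13,36,0.006,0,0,50],[0,12,30,0.006,0,0,50],[0,9,22,0.006,0,0,50],[0,5,12,0.003,0,0,50]],
  ],
)

```text
time_s: 46.8
ee_pos: [0.5244, 0.0617, 0.1748]
eef_rot: [-1.229, 1.569, -2.908]
force: [-0.5, 0.9, -4.8]
grip_width: 0.057
```

Call:
play_rows(
  deltas=[
    [[0,2,2,0,0,0,50],[0,0,0,0,0,0,50],[0,0,0,0,0,0,50]],
  ],
)

```text
time_s: 47.1
ee_pos: [0.5261, 0.0628, 0.1756]
eef_rot: [-1.797, 1.57, 2.81]
force: [-0.0, -0.4, -4.6]
grip_width: 0.0568
```

```bash
python3 go.py .5283 .0617 .0991 -0.105 1
```

```text
t 47.1 p [0.5261 0.0628 0.1756] phi -0.1048 toolx [-0.0005  0.0002 -1.    ] q1,q6 [0.0496 0.1543] F [-0.0194 -0.3996 -4.5868] w 0.0568
k 0 rot -0.0 q6end(assumed) 0.221 rv total [ 0.0002 -0.0001  0.0005]
   [76.5  2.4  0.9] [ 0.0002 -0.0001  0.0005]
```

Call:
play_rows(
  deltas=[
    [[5,1.4,0.5,0,0,0,50],[15,1,0.4,0,0,0,50],[20,0,0,0,0,0,50],[18,0,0,0,0,0,50],[10,0,0,0,0,0,50],[3,0,0,0,0,0,50],[0,0,0,0,0,0,50],[0,0,0,0,0,0,50]],
  ],
)

```text
time_s: 47.9
ee_pos: [0.5291, 0.0609, 0.1056]
eef_rot: [1.709, 1.57, 0.032]
force: [0.0, 0.3, -4.9]
grip_width: 0.0572
```

```bash
python3 go.py .5283 .0617 .0991 -0.105 1
```

```text
t 47.9 p [0.5291 0.0609 0.1056] phi -0.1056 toolx [ 0.0012  0.     -1.    ] q1,q6 [0.0458 0.1515] F [ 0.0374  0.2624 -4.9047] w 0.0572
k 0 rot 0.001 q6end(assumed) 0.221 rv total [-0.0006 -0.0002 -0.0012]
   [ 6.5 -0.9 -0.7] [-0.0006 -0.0002 -0.0012]
```

Call:
play_rows(
  deltas=[
    [[2,-0.5,-0.7,0,0,0,50],[2,0,0,0,0,0,50],[1,0,0,0,0,0,50],[0.7,0,0,0,0,0,50],[0.6,0,0,0,0,0,50],[0,0,0,0,0,0,50],[0,0,0,0,0,0,50]],
  ],
)

```text
time_s: 48.6
ee_pos: [0.5283, 0.0615, 0.0989]
eef_rot: [1.951, 1.571, 0.274]
force: [-3.5, 0.6, 3.6]
grip_width: 0.0568
```

Contact: the force has gone from -4.9 to +3.6. Releasing and withdrawing.

Call:
play_rows(
  deltas=[
    [[-0.2,0,0,0,0,0,50],[0,0,0,0,0,0,62],[0,0,0,0,0,0,72],[0,0,0,0,0,0,82],[0,0,0,0,0,0,94],[-5,0,0,0,0,0,94],[-25,0,0,0,0,0,94],[-35,0,0,0,0,0,94],[-35,0,0,0,0,0,94],[-30,0,0,0,0,0,94]],
  ],
)

```text
time_s: 49.6
ee_pos: [0.5283, 0.0616, 0.2311]
eef_rot: [1.728, 1.569, 0.052]
force: [0.3, 0.2, 0.3]
grip_width: 0.0942
```

```bash
python3 go.py .45 .35 .25 -0.05 8
```

```text
t 49.6 p [0.5283 0.0616 0.2311] phi -0.1058 toolx [ 0.0014  0.0001 -1.    ] q1,q6 [0.0471 0.1529] F [0.2793 0.1981 0.3407] w 0.0942
k 0 rot 0.056 q6end(assumed) 0.711 rv total [-0.0558 -0.0002 -0.0014]
   [ -2.4 -13.5 -34.8] [-0.007  -0.     -0.0002]
   [ -2.4 -13.3 -34.9] [-0.007  -0.     -0.0002]
   [ -2.4 -13.1 -35. ] [-0.007  -0.     -0.0002]
   [ -2.4 -12.8 -35.1] [-0.007  -0.     -0.0002]
   [ -2.4 -12.6 -35.2] [-0.007  -0.     -0.0002]
   [ -2.4 -12.3 -35.3] [-0.007  -0.     -0.0002]
   [ -2.4 -12.1 -35.4] [-0.007  -0.     -0.0002]
   [ -2.4 -11.8 -35.4] [-0.007  -0.     -0.0002]
```

Call:
play_rows(
  deltas=[
    [[-5,-13,-35,0,0,0,94],[-5,-13,-35,0,0,0,94],[-5,-13,-35,0,0,0,94],[0,-13,-35,0,0,0,94],[0,-12,-35,0,0,0,94],[0,-12,-35,0,0,0,94],[0,-12,-35,0,0,0,94],[0,-10,-30,0,0,0,94],[0,0,0,0,0,0,94],[0,0,0,0,0,0,94]],
  ],
)

```text
time_s: 50.6
ee_pos: [0.4597, 0.3455, 0.2438]
eef_rot: [0.047, 1.571, -1.629]
force: [0.7, -0.0, 0.0]
grip_width: 0.0941
```

```bash
python3 ov.py o20; python3 -c "
from h import *
t=shot('top','t20.png');s=shot('scene','s20.png')
for n in('top','scene'):
    a=cv2.imread('pics/%s0.png'%n).astype(int);b=cv2.imread('pics/%s20.png'%n[0]).astype(int)
    m=(abs(a-b).max(2)>40).astype(np.uint8)*255
    cv2.imwrite('pics/diff_%s.png'%n,m)
    # orange & cap centroids before/after
    for k,im in(('a',a),('b',b)):
        bb,g,r=im[...,0],im[...,1],im[...,2]
        o=(r>170)&(g<130)&(bb<60);o[:, :225]&=(n=='scene');ys,xs=np.nonzero(o)
        reg=(xs>225)&(xs<420)&(ys>160)&(ys<345)
        d=(im.max(2)<30);box=(slice(265,305),slice(325,395)) if n=='top' else (slice(175,200),slice(280,310))
        yy,xx=np.nonzero(d[box])
        print(n,k,'nozzle',xs[reg].mean(),ys[reg].mean(),reg.sum(),'cap',xx.mean()+box[1].start,yy.mean()+box[0].start,len(xx))
"; python3 -c "
import cv2,numpy as np
a=cv2.imread('pics/diff_top.png');b=cv2.imread('pics/diff_scene.png')
cv2.imwrite('pics/diff.png',cv2.resize(np.hstack([a,b]),(800,300)))"
```

```text
top a nozzle 282.9230769230769 282.62307692307695 130 cap 341.8482142857143 288.53125 224
top b nozzle 305.1333333333333 261.58666666666664 150 cap 341.92765957446807 288.01702127659576 235
scene a nozzle 343.859649122807 194.52631578947367 57 cap 293.41984732824426 188.4351145038168 131
scene b nozzle 343.59420289855075 194.9855072463768 69 cap 293.41333333333336 188.18 150
```

View pics/t20.png

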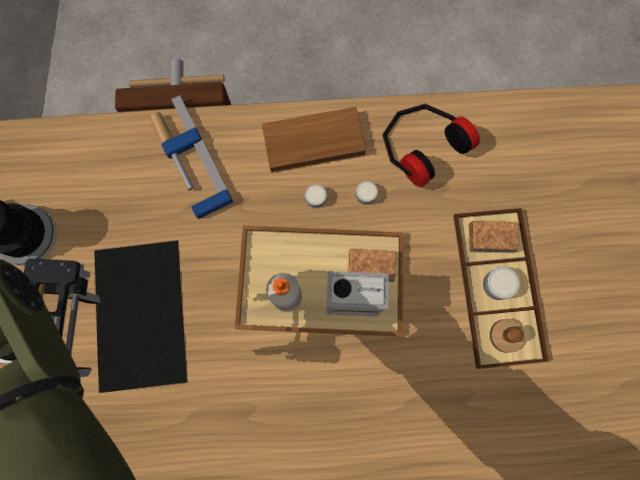

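View pics/o20s.png

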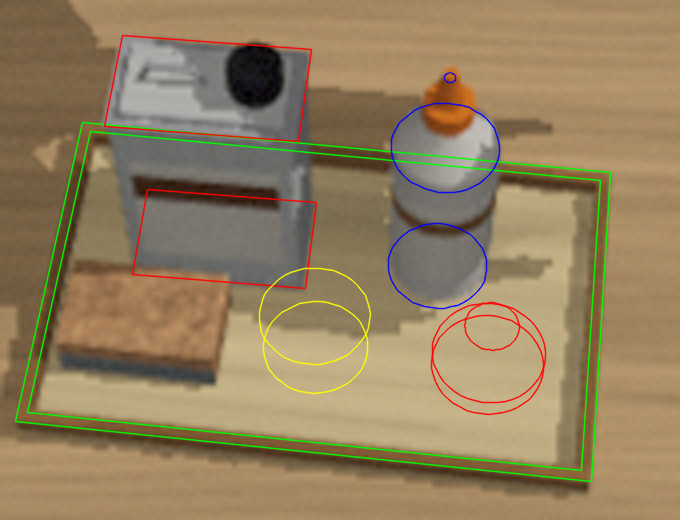

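View pics/o20t.png

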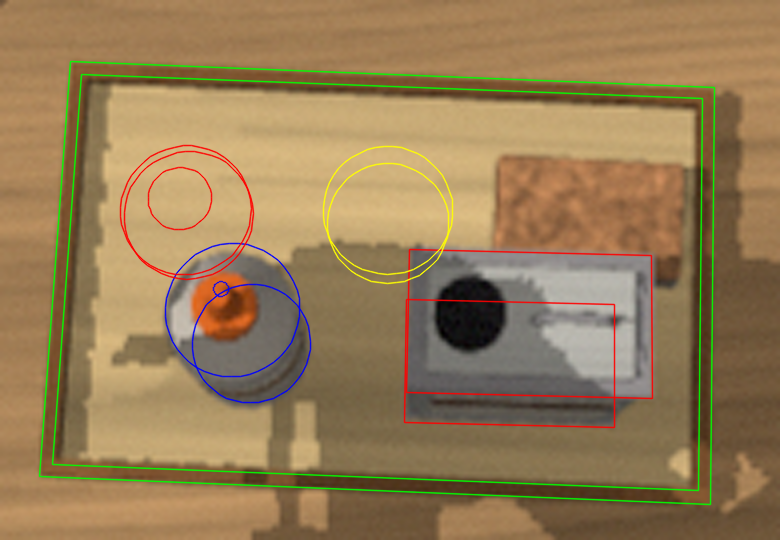

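View pics/diff.png

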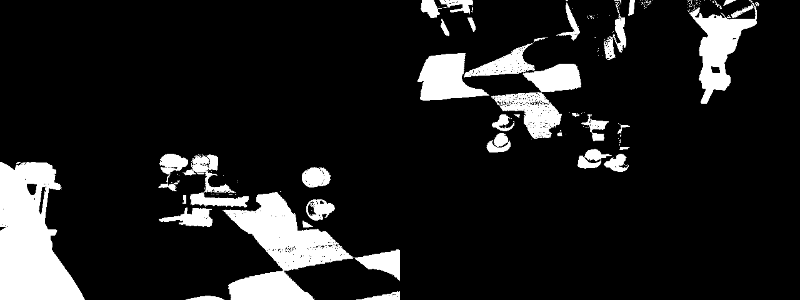

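The can and bottle are upright at their original pixels. The only other differences are the moved parts, the arm and its shadows. In the top view the "nozzle" centroid moved because my colour mask picked up cork pixels; the overlay shows the nozzle itself in place. Handing in.

```bash
python3 -c "
from station import ctrl,hand_in
o=ctrl.get_obs();print(o['joint_vel'],o['force'])
print(hand_in())"
```

```text
[ 4.54725932e-04  2.30520987e-03  4.52114519e-04  1.74569774e-05
 -1.32251750e-03  2.85792623e-03] [0.89229431 0.55902076 0.03540573]
the job is handed in; nothing more can be done
None
```

The finishing kit is complete and I've handed the job in, at about 51 s of the 125 s allowed. I moved the bottle and then the can to the mat. I put the largest wax tin (about 63 mm across, against 46 mm for the two on the bench) in the middle compartment and the sander in the -98 mm one. Then I returned the can and the bottle to their spots in the tray.

**Last checks**
- **Kit:** the top view after the last move shows the block, tin and sander each flat in its own compartment.
- **Can:** it stands upright and square to the tray, with its cap within about 0.5 px of the starting position in both views.
- **Bottle:** it stands upright, with its nozzle within 0.5 px of the start in the scene view.
- **Rest of the bench:** comparing pictures from before and after shows no other object changed, including the spare block and the two small tins. The only other differences are the arm and its shadows.

One check disagreed: in the top view the automatic nozzle position came out about 30 px off. I put that down to the colour mask picking up cork pixels, because the overlay of the same view shows the bottle in place. I did not rerun that measurement.

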